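# Hold the setting blade on the sprung pad inside the guarded tester

### The arm

A 7-joint arm with a two-finger parallel gripper is mounted at the origin on a cart in front of the work surface, level with it; the furniture and walls round the work are solid. World frame = base frame: x ahead of the robot, y to its left, z up, the work surface at z = 0. Lengths are in m, angles in rad, forces in N, time in s.
With the tool pointing down it reaches from about 0.425 to 0.8 m from the base axis. Payload 8.3 kg.
Tool frame: the origin (TCP) lies on the centre line of the jaws, within the pads' length; the fingertips stand manip.tip_reach ahead of it and the grasp point (between the pads) is the TCP (manip.tip_reach is the distance from the TCP to the fingertips, in m); y points along the fingers, z is the direction in which the jaws open and shut, and the axes are right-handed (so a half turn about y gives the same grasp; the last joint's range is limited). The gripper opens to 85 mm and grips with 20 to 120 N. Pads are 22 mm wide; open, the fingers measure 114 mm over their backs; the gripper's body (76 mm by 85 mm) begins 54 mm behind the grasp point. The pads swing forward as they close: fully open they stand 13 mm farther back than shut.
Start: joints at [-1.35, 0.383, 0.016, 1.37, -0.006, 1.388, -0.046], TCP at [0.175, 0.6, 0.25] pointing down, gripper open.
Joint ranges: [-2.95, 2.95], [-0.25, 2.06], [-1.52, 1.56], [0.18, 2.33], [-1.44, 4.58], [0.02, 2.06], [-3.01, 3.01]. Speed limits (rad/s): [2.39, 2.39, 3.01, 3.01, 3.14, 3.14, 3.14].

### API

Orientations are given as a rotation vector (axis times angle).
In Python, from workcell import manip gives the robot as it stands. The module is installed in compiled form; this text tells all that it offers.
- The arm moves only by the tool carry_out, never from a script. Its argument "deltas" is a list of rows, each a list of 3 entries, a list of its own where there are three numbers: the shift along the tool's x, y, z normalised to -1 to 1, where 1 is 0.5 m, then the turn, a rotation vector about the tool's x, y, z normalised to -1 to 1, where 1 is 45 degrees, then the closure, from 0 (fully open) to 1 (shut). A call has 1 to 12 rows; each row is the pose to reach, as a shift and turn from the pose commanded when the call began, along the tool's axes at that moment; what a row does not reach only later rows make up. A row lasts 1/10 s, in which the tool goes at most 50 mm and 8.59 degrees, less where a joint would pass 70% of its speed; a pose out of reach is approached as far as the arm can. A call with a number of a shift or a turn outside -1 to 1 is refused whole. A call with a gripper value outside its range is refused whole. The fingers move at their own pace and stop on an object; the grip force is fixed at half the most. Time passes only in rows, so rows that repeat a pose let the fingers close. It gives the time, the measured TCP pose, the force and the opening at its end, in the units of the state.
- manip.get_obs(): the state, without advancing time (a new reading comes with each control period).
- manip.capture(name): name is "scene" or "top"; returns the picture (420x560x3 uint8, red, green, blue); there is no depth.
- manip.calibration(name): a dict with "vertical_fov" (degrees; the focal length in pixels is half the picture's height over the tangent of half this angle, whatever the lens; pixels are square), "cx", "cy" (the principal point, pixels), "world_to_cam" (4x4, takes a point from world to camera coordinates). Camera axes: x right, y down, z forward; pixel columns grow to the right and rows downward; lengths in m; the calibration is good to about 2 mm. A picture is of the moment at which its call begins. calibration takes no time and is no camera call.
- manip.finish_job(): hands the job in, once; it reports no verdict.
Trained networks look in the newest picture that a camera, given by its name, has taken for a name from the list of things; names that differ only in an ending like _2 or _b are one class to them, and where a whole thing is asked for, a point or a joint stands for the part that bears it (a point fixed in the world has none). Each returns a list of dicts, best first, with "confidence" (0 to 1); they miss things now and then, are a little off and sometimes report something else, mostly with a low value. They report only what shows in the picture. A call takes as long as a camera call. They do not tell look-alikes from the thing itself.
- manip.trace(camera, query): "region" (420x560 bool, what is visible of it) and "rect" ([left, top, right, bottom] in pixels, round what is visible of it).
- manip.landmark_of(camera, query): "at" ([column, row] in pixels: a listed point, or the origin of a listed thing).
The state is a dict: "clock": time; "qpos": joint angles; "qvel": joint speeds; "tau": joint torques, N m; "ee_pos": TCP position; "eef_rot": TCP orientation; "force": force on the tool from outside, world axes, zero at the start; "wrist_torque": the same for the moment, N m; "gripper_width": finger opening in m.
Only numpy, scipy, OpenCV 4.12 (cv2) and the standard library are available. Lean on these libraries where they do the work, as an engineer would, in place of code of your own. Each camera call takes 0.05 s, during which the arm holds its last target.

### The job

The tester on the bench is to be zeroed with its setting blade. Flip the tester's cam lever right over to free the shutter on its top, slide the shutter fully open by its black grip, then take the blade by its black handle out of the wooden stand and lower it upright through the narrow slot until it presses the sprung pad inside about half-way down its 12 mm travel. Finish while still holding the blade steady there; do not let go, and do not push the tape roll, the small green box, the cork block or the grey angle box out of their places.

Things in the scene. Friction and masses are not known exactly. Their poses are not given: they have to be found in the camera images.
- tester: Fixed grey box with an aluminium top and a clear front pane, 110 mm deep (x) by 160 mm wide (y), top face 85 mm above the bench. Origin under the slot, on the bench; x points away from its clear front, y to its left (the way the shutter opens), z up. It stands at any place and with a yaw of up to 0.3 rad, so use its own axes. Two rails 6 mm high run along y at x = +-28 mm. The box spans y = -72 to +88 mm.
- slot (a point): Centre of the slot's mouth in the tester's top face (85 mm above the bench), axes as the tester's. The slot goes straight down, 34 mm long in y and 12 mm wide in x through the 12 mm thick top, with a lead-in chamfer of 3 mm all round; that is 2 mm more than the blade in each direction. The pad lies under it.
- cam (a joint): Angle of the cam lever (rad): 0 = locked, the lever leaning 0.75 rad from upright towards the tester's +y; 1.5 = free, the lever flipped over and leaning 0.75 rad towards -y. The hinge axis is the tester's x. It has a stop at either end, stays where it is left, and moves with about 2 N at the ball. At 0 to 0.5 rad its pawl blocks the shutter.
- lever_tip (a point): Centre of the black ball (17 mm diameter) at the end of the cam lever, 52 mm from the lever's pivot; the lever is a steel rod 9 mm thick. It swings in the tester's y-z plane.
- lever_pivot (a point): Pivot of the cam lever, at tester x = -46.5, y = -28, 99 mm above the bench (14 mm above the tester's top). The hub is 19 mm across; the pawl beside it (at x = -40 to -16) rises to 18 mm above the pivot when the lever is flipped.
- shutter_plate (a joint): Travel of the steel shutter (m): 0 = closed over the slot, 0.050 = fully open at its stop; it slides towards the tester's +y, with about 1.5 N of friction. The plate is 50 x 50 x 4 mm.
- shutter_grip (a point): Middle of the upper face of the shutter's black grip, 115 mm above the bench. The grip is a block 20 mm (x) by 14 mm (y), standing 26 mm above the shutter plate, 10 mm to the +y side of the plate's middle. A small lug, 12 mm high, stands 25 mm or more behind it (to -y).
- sprung_pad (a joint): How far the sprung pad inside the tester is pressed down (m): 0 = up, with its face 50 mm below the slot's mouth (35 mm above the bench); 0.012 = bottomed. The spring needs 3 N to start and 0.5 N more for each mm (6 N half-way), so the blade's own weight does not move it. The face is 30 x 44 mm.
- stand: Fixed wooden block 60 x 80 mm, 35 mm high, with a pocket in its middle, 12 x 34 mm and 25 mm deep, in which the blade stands. Origin under its middle, on the bench; yaw up to 0.5 rad.
- blade: Setting blade, about 0.12 kg, 125 mm tall, standing upright in the stand (its foot 10 mm above the bench). Origin at the middle of its foot, z up to the handle. Bare aluminium part 10 mm (x) by 32 mm (y), 85 mm long; above it a black handle 16 mm (x) by 40 mm (y), 40 mm tall. Its axes are those of the stand; it is the same turned half round.
- blade_grip (a point): Middle of the blade's black handle, 105 mm above the blade's foot: pinch here, 16 mm across x.
- tape_roll: Roll of tape, 104 mm across, 25 mm high, lying flat behind the work; leave it where it is. Origin under its middle.
- tee_box: Small green carton, 52 x 86 x 26 mm, between tester and stand; leave it where it is. Origin under its middle.
- sanding_block: Cork sanding block, 52 x 94 x 30 mm, near the bench's front edge; leave it where it is. Origin under its middle. A long solid golf shaft, fixed in the clamp on the vice, runs from left to right over the front of the bench about 210 mm above it (x about 0.35 to 0.39 m from the robot): keep the gripper behind it.
- angle_box: Dark grey box-shaped instrument, 46 x 66 x 27 mm, to the left of the stand; leave it where it is. Origin under its middle. Tall fixed equipment stands round it: the vice with its clamp in front (x 0.33, y 0.44 m) and a gauge behind (x 0.68, y 0.44 m); do not turn the gripper between them.
Not all that is in view belongs to the job. There is more than one size of the blade; the job needs the smallest.

How it is judged:
By the outcome, as a careful person would: the job done as asked, in the order asked, and still so for the second after the job is handed in, while the arm keeps its last pose, push and grip.
It also fails if it takes over 64 s, if anything falls off the work surface, if the arm or the gripper's body presses on something with over 40 N, if the wrist force passes 120 N, or if a joint passes its speed limit or range.

## Working session

There is one attempt and no reset: what is moved stays moved. The work goes in short steps, Python scripts to look and compute and a tool call to move; the robot and the scene stay as the last step left them, time stands still between calls to the robot, and variables do not carry over. Pictures are saved under pics/ and viewed, and the job is handed in when it is done.

Besides the shell and the picture viewer there is one more tool, called after "Request:" by a JSON object that holds its "name" and its "arguments", one argument or row to a line. carry_out: Moves the arm, as the interface text tells. Its arguments: {"type":"object","properties":{"deltas":{"type":"array"}},"required":["deltas"]}

```bash
mkdir -p pics; python3 - <<'E'
from workcell import manip
import cv2
o=manip.get_obs()
for k,v in o.items(): print(k,v)
print(manip.tip_reach)
for n in ("scene","top"):
    im=manip.capture(n); cv2.imwrite(f"pics/{n}0.png",im[:,:,::-1])
    print(n,manip.calibration(n))
E
```

```text
clock 0.0
qpos [-1.34990356  0.38425625  0.01635685  1.37118147 -0.00628328  1.38818551
 -0.04649905]
qvel [ 0.00023066  0.00082347  0.0006907  -0.00119407 -0.00087599  0.00100004
 -0.00135917]
tau [ 5.65313912e-04 -6.27596927e+01  8.44292957e-01 -3.71830273e+01
  1.64972810e-02  1.44738407e-02 -4.64818669e-06]
ee_pos [0.1748282  0.59955813 0.24925504]
eef_rot [-1.56127057  0.22293367 -0.22256587]
force [ 0.10996992 -0.39064619  0.5477709 ]
wrist_torque [-0.03287507 -0.01123802 -0.0253978 ]
gripper_width 0.0856562653337912
0.019
scene {'vertical_fov': 54.31946277837647, 'cx': 281.5635615662567, 'cy': 211.9576237952802, 'world_to_cam': array([[ 0.88477324, -0.46554934,  0.02097925, -0.4853409 ],
       [-0.29240853, -0.58964725, -0.75287009,  0.28802971],
       [ 0.36286854,  0.65998479, -0.6578347 ,  0.67092485],
       [ 0.        ,  0.        ,  0.        ,  1.        ]])}
top {'vertical_fov': 50.175192614928406, 'cx': 276.7738190512433, 'cy': 212.66929038278568, 'world_to_cam': array([[ 0.00536244, -0.99967875,  0.02477163,  0.06608685],
       [-0.98194625, -0.00994815, -0.18889837,  0.59835581],
       [ 0.18908412, -0.02331145, -0.98168415,  1.13019131],
       [ 0.        ,  0.        ,  0.        ,  1.        ]])}
```

View pics/scene0.png

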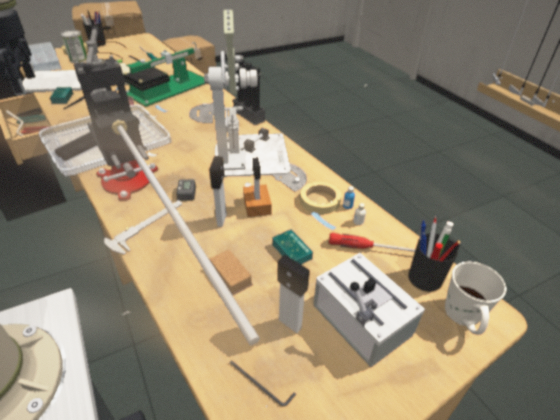

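View pics/top0.png

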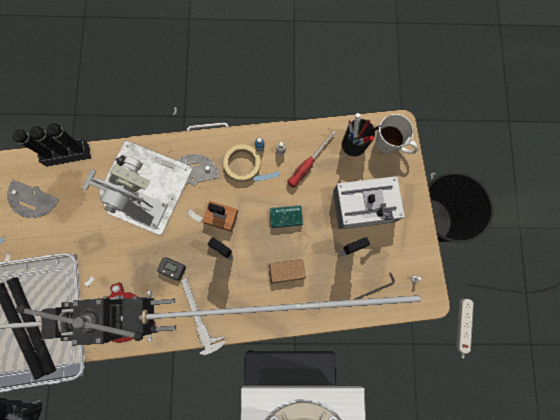

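The stand holds the small blade (top view about 220,212). The two taller blades, at (220,247) and (357,245), are look-alikes. The tester is on the right at about (370,205). Next I'll measure.

```bash
cat > h.py <<'E'
import numpy as np, cv2
from workcell import manip
def K(n):
    c=manip.calibration(n); f=210/np.tan(np.radians(c['vertical_fov']/2)); return f,c['cx'],c['cy'],np.array(c['world_to_cam'])
def proj(n,p):
    f,cx,cy,T=K(n); q=T[:3,:3]@np.array(p)+T[:3,3]; return np.array([cx+f*q[0]/q[2],cy+f*q[1]/q[2]])
def back(n,px,z):
    f,cx,cy,T=K(n); R=T[:3,:3];C=-R.T@T[:3,3]
    d=R.T@np.array([(px[0]-cx)/f,(px[1]-cy)/f,1]); s=(z-C[2])/d[2]; return C+s*d
def tri(pa,pb):
    A=[];b=[]
    for n,px in (("scene",pa),("top",pb)):
        f,cx,cy,T=K(n); R=T[:3,:3];C=-R.T@T[:3,3]
        d=R.T@np.array([(px[0]-cx)/f,(px[1]-cy)/f,1]); d/=np.linalg.norm(d)
        P=np.eye(3)-np.outer(d,d); A.append(P); b.append(P@C)
    return np.linalg.lstsq(np.vstack(A),np.hstack(b),rcond=None)[0]
E
python3 - <<'E'
from h import *
Z=dict(slot=.085,lever_tip=None,lever_pivot=.099,shutter_grip=.115,tester=0,stand=0,blade=.01,blade_grip=.115,tape_roll=0,tee_box=0,sanding_block=0,angle_box=0)
print(proj("top",[.175,.6,.25]),proj("top",[0.37,0,.21]))
for q,z in Z.items():
    r={}
    for n in("scene","top"):
        L=manip.landmark_of(n,q)
        for d in L[:3]: print(q,n,round(d['confidence'],2),np.round(d['at'],1), None if z is None else np.round(back(n,d['at'],z),4))
        if L:r[n]=L[0]['at']
    if len(r)==2: print("   tri",np.round(tri(r['scene'],r['top']),4))
E
python3 - <<'E'
import sys; sys.path.insert(0,'.')
import cv2
a=cv2.imread('pics/top0.png')
cv2.imwrite('pics/c1.png',cv2.resize(a[165:240,320:420],None,fx=8,fy=8,interpolation=cv2.INTER_CUBIC))
cv2.imwrite('pics/c2.png',cv2.resize(a[180:270,180:300],None,fx=6,fy=6,interpolation=cv2.INTER_CUBIC))
b=cv2.imread('pics/scene0.png')
cv2.imwrite('pics/c3.png',cv2.resize(b[250:365,300:430],None,fx=5,fy=5,interpolation=cv2.INTER_CUBIC))
E
```

```text
[ 15.4494949  397.93339015] [309.83920196 300.83118561]
slot scene 0.71 [370.5 295.5] [ 0.6284 -0.1819  0.085 ]
slot top 0.85 [373.9 202.6] [ 0.6216 -0.1816  0.085 ]
slot top 0.34 [364.6 207.1] [ 0.6093 -0.1568  0.085 ]
   tri [ 0.6238 -0.1824  0.0875]
lever_tip scene 0.78 [348.6 286. ] None
lever_tip scene 0.32 [369.5 280.1] None
lever_tip top 0.59 [379.2 210.9] None
lever_tip top 0.51 [223.  215.1] None
   tri [ 0.5836 -0.1787  0.1354]
lever_pivot scene 0.66 [365.8 313.4] [ 0.5904 -0.2156  0.099 ]
lever_pivot top 0.42 [389.4 214.4] [ 0.588  -0.2169  0.099 ]
   tri [ 0.5882 -0.2166  0.1015]
shutter_grip top 0.58 [372.4 197.6] [ 0.628  -0.1708  0.115 ]
tester scene 0.65 [362.2 324.1] [ 0.6254 -0.1828  0.    ]
stand scene 0.88 [257.7 204.8] [0.5976 0.2228 0.    ]
stand top 0.73 [221.1 215.9] [0.598 0.223 0.   ]
   tri [ 5.979e-01  2.231e-01 -3.000e-04]
blade scene 0.69 [255.7 200.8] [0.5949 0.2284 0.01  ]
blade scene 0.65 [225.  220.8] [0.498  0.1931 0.01  ]
blade scene 0.41 [363.4 324.5] [ 0.6216 -0.1893  0.01  ]
blade top 0.72 [346.1 253.5] [ 0.4958 -0.1191  0.01  ]
blade top 0.63 [
[... 585 characters left out ...]
6.1 322.3] [ 0.6345 -0.1829  0.    ]
tape_roll top 0.88 [238.9 165.5] [0.7432 0.1771 0.    ]
   tri [ 0.7497  0.1771 -0.0142]
tee_box scene 0.96 [291.7 256.1] [0.5899 0.0304 0.    ]
tee_box top 0.81 [287.6 215.1] [0.6021 0.0393 0.    ]
   tri [ 0.6005  0.0401 -0.0131]
sanding_block scene 0.73 [229.4 277.4] [0.4443 0.0361 0.    ]
sanding_block scene 0.56 [290.3 253.5] [0.5909 0.0387 0.    ]
sanding_block scene 0.54 [366.4 312.7] [ 0.6481 -0.1655  0.    ]
sanding_block top 0.57 [284.2 269.9] [0.4511 0.0484 0.    ]
   tri [ 0.4502  0.0482 -0.0156]
angle_box scene 0.56 [185.5 194.9] [ 0.4474  0.3414 -0.    ]
angle_box top 0.74 [172.4 271.2] [0.4455 0.3493 0.    ]
   tri [ 0.4476  0.3504 -0.0069]
```

View pics/c1.png

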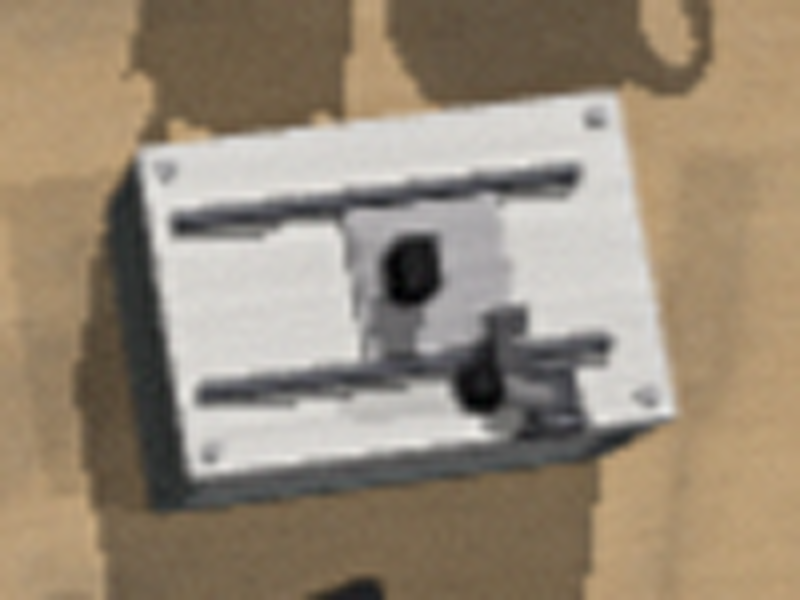

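View pics/c2.png

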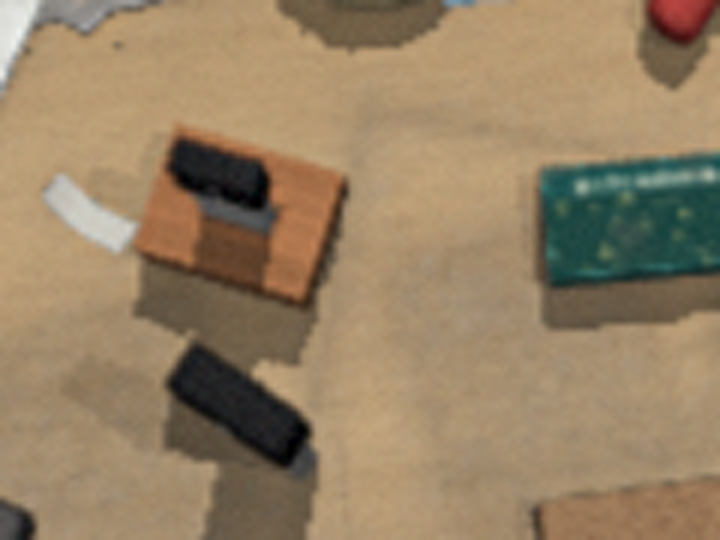

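View pics/c3.png

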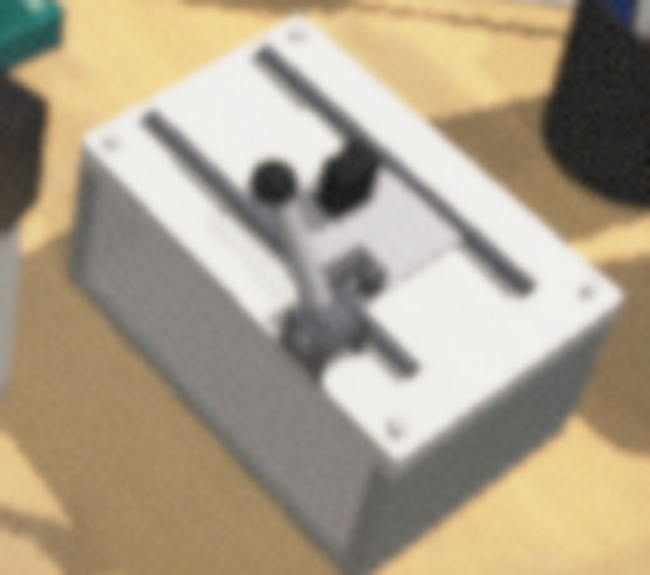

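```bash
cat > fit.py <<'E'
from h import *
from scipy.optimize import least_squares
def fit(loc,obs,p0):
    def pt(p,l):
        c,s=np.cos(p[2]),np.sin(p[2]); return [p[0]+c*l[0]-s*l[1],p[1]+s*l[0]+c*l[1],l[2]]
    def r(p): return np.concatenate([proj(n,pt(p,loc[k]))-o for n,k,o in obs])
    s=least_squares(r,p0,loss='soft_l1'); return s.x,r(s.x).reshape(-1,2)
E
python3 - <<'E'
from fit import *
t1=lambda u,v:np.array([u/8+320-.44,v/8+165-.44]); s1=lambda u,v:np.array([u/5+300-.4,v/5+250-.4]); t2=lambda u,v:np.array([u/6+180-.42,v/6+180-.42])
loc=[[.055,.088,.085],[.055,-.072,.085],[-.055,-.072,.085],[-.055,.088,.085]]
T=[("top",0,t1(140,148)),("top",1,t1(615,93)),("top",2,t1(675,415)),("top",3,t1(188,480))]
S=[("scene",0,s1(297,12)),("scene",1,s1(622,295)),("scene",2,s1(392,462)),("scene",3,s1(85,137))]
for o in (T,S,T+S):
    p,r=fit(loc,o,[.62,-.18,0.1]); print(np.round(p,4)); print(np.round(r,1).tolist())
c,s=np.cos(p[2]),np.sin(p[2])
W=lambda l:[p[0]+c*l[0]-s*l[1],p[1]+s*l[0]+c*l[1],l[2]]
for nm,l in dict(ball=[-.0465,-.028+.052*np.sin(.75),.099+.052*np.cos(.75)],grip=[0,.010,.115],pivot=[-.0465,-.028,.099]).items():
    print(nm,np.round(W(l),4),proj("top",W(l)),proj("scene",W(l)))
loc=[[.03,.04,.035],[.03,-.04,.035],[-.03,-.04,.035],[-.03,.04,.035]]
o=[("top",0,t2(175,125)),("top",1,t2(345,180)),("top",2,t2(308,305)),("top",3,t2(137,245))]
p,r=fit(loc,o,[.6,.22,-.2]);print(np.round(p,4),np.round(r,1).tolist())
E
python3 - <<'E'
import cv2
b=cv2.imread('pics/scene0.png')
cv2.imwrite('pics/c4.png',cv2.resize(b[145:240,200:300],None,fx=6,fy=6,interpolation=cv2.INTER_CUBIC))
E
```

```text
[ 0.6298 -0.18    0.1336]
[[-0.3, 0.1], [0.0, -0.1], [0.1, 0.3], [0.2, -0.3]]
[ 0.6295 -0.1823  0.1305]
[[0.5, 0.4], [-0.1, 0.3], [0.4, -0.7], [-0.9, 0.0]]
[ 0.6298 -0.1815  0.1318]
[[0.3, 0.1], [0.6, -0.1], [0.6, 0.4], [0.7, -0.3], [0.3, 0.1], [-0.3, -0.2], [0.3, -1.2], [-1.1, -0.3]]
ball [ 0.5827 -0.1802  0.137 ] [378.90188041 213.50223452] [352.68887448 285.3387962 ]
grip [ 0.6285 -0.1715  0.115 ] [372.68820529 197.40655134] [369.75351056 280.4517655 ]
pivot [ 0.5874 -0.2153  0.099 ] [388.78485606 214.63038564] [364.2208198  313.98607109]
[ 0.5935  0.223  -0.2982] [[0.5, -0.1], [0.4, -0.4], [-0.5, -0.2], [-0.5, 0.8]]
```

View pics/c4.png

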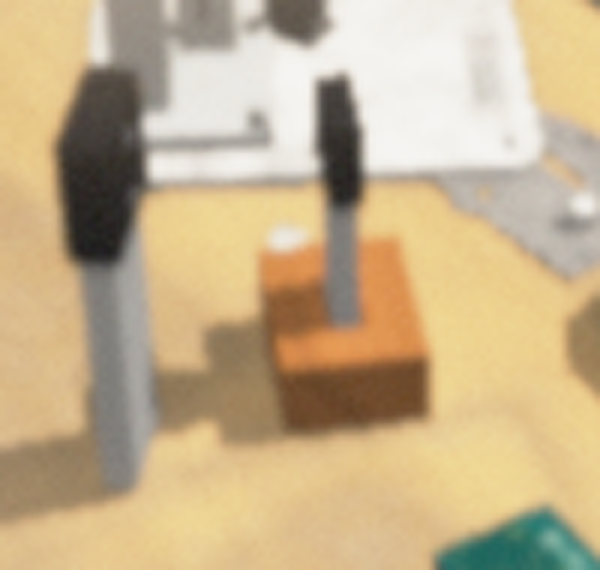

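```bash
python3 - <<'E'
from fit import *
from scipy.spatial.transform import Rotation as R
t2=lambda u,v:np.array([u/6+180-.42,v/6+180-.42]); s4=lambda u,v:np.array([u/6+200-.42,v/6+145-.42])
loc=[[.03,.04,.035],[.03,-.04,.035],[-.03,-.04,.035],[-.03,.04,.035]]
o=[("top",0,t2(175,125)),("top",1,t2(345,180)),("top",2,t2(308,305)),("top",3,t2(137,245))]
q=[("scene",3,s4(260,252)),("scene",0,s4(400,238)),("scene",1,s4(428,357)),("scene",2,s4(285,370))]
for k in(q,o+q):
    p,r=fit(loc,k,[.6,.22,-.2]);print(np.round(p,4),np.round(r,1).tolist())
print("bladegrip pred",proj("top",[p[0],p[1],.115]),proj("scene",[p[0],p[1],.115]),"top face",proj("top",[p[0],p[1],.135]))
print(R.from_rotvec(manip.get_obs()['eef_rot']).as_matrix().round(3))
for z in (0,.2,.25,.3,.35,.4): print(z,proj("scene",[.33,.44,z]),proj("top",[.33,.44,z]),proj("scene",[.68,.44,z]))
E
python3 - <<'E'
import cv2
a=cv2.imread('pics/top0.png');b=cv2.imread('pics/scene0.png')
cv2.imwrite('pics/c5.png',cv2.resize(b[0:220,20:300],None,fx=2.8,fy=2.7,interpolation=cv2.INTER_CUBIC))
cv2.imwrite('pics/c6.png',cv2.resize(a[250:420,0:220],None,fx=3.5,fy=3.5,interpolation=cv2.INTER_CUBIC))
E
```

```text
[ 0.5944  0.22   -0.3014] [[-0.1, -0.3], [0.1, -0.2], [0.5, -0.0], [-0.5, 0.4]]
[ 0.5942  0.2217 -0.3035] [[1.1, -0.4], [1.0, -0.6], [-0.1, -0.4], [0.0, 0.5], [-0.4, -0.6], [-0.3, -0.5], [0.1, -0.4], [-0.9, -0.0]]
bladegrip pred [217.13715406 209.05762465] [255.7356735  167.90197365] top face [216.27852386 207.45963994]
[[ 0.96 -0.    0.28]
 [-0.28 -0.    0.96]
 [-0.   -1.   -0.  ]]
0 [130.79041969 186.24492353] [135.64311161 315.0781196 ] [251.56512903 154.27179431]
0.2 [111.70738297 117.77043881] [109.79423401 318.28338136] [249.49421474  89.96815791]
0.25 [106.08064788  97.58037202] [101.63925553 319.29459898] [248.89489923  71.35890541]
0.3 [100.03506007  75.88736185] [ 92.58256813 320.41762855] [248.25657675  51.53845376]
0.35 [93.52204259 52.51710257] [ 82.46586462 321.67210015] [247.57531101  30.38457748]
0.4 [86.48520471 27.2672508 ] [ 71.09147704 323.08252462] [246.84661763   7.75803316]
```

View pics/c5.png

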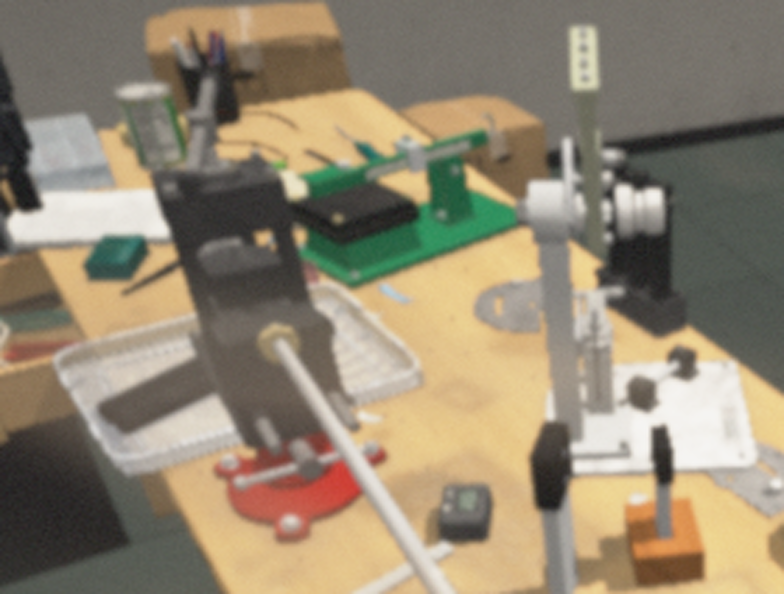

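View pics/c6.png

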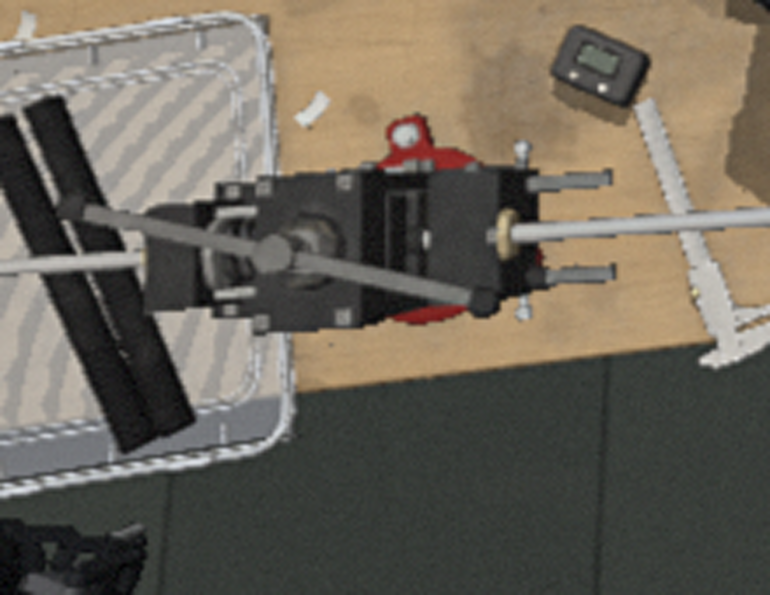

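```bash
cat >> h.py <<'E'
from scipy.spatial.transform import Rotation as Ro
def go(target,yaw=None,cmd=None):
    """print normalised shift & turn to reach target (world TCP) with tool x at yaw (tool down)"""
    o=manip.get_obs(); p=np.array(o['ee_pos']) ; M=Ro.from_rotvec(o['eef_rot'])
    if cmd is not None: p=np.array(cmd)
    s=M.as_matrix().T@(np.array(target)-p)/.5
    t=np.zeros(3)
    if yaw is not None:
        c,q=np.cos(yaw),np.sin(yaw)
        D=np.array([[c,0,-q],[q,0,c],[0,-1,0]])
        t=Ro.from_matrix(M.as_matrix().T@D).as_rotvec()/(np.pi/4)
    print("shift",np.round(s,4).tolist(),"turn",np.round(t,4).tolist())
TP=np.array([.6298,-.1812]);TY=.132
def W(x,y,z): c,s=np.cos(TY),np.sin(TY); return [TP[0]+c*x-s*y,TP[1]+s*x+c*y,z]
E
python3 - <<'E'
from h import *
print(manip.get_obs()['clock'])
go([.175,.6,.52]); go([.4,.35,.52]); go(W(-.0465,.060,.40),TY); go(W(-.0465,.060,.25),TY)
print(W(-.0465,.06,.25))
E
```

```text
1.3
shift [0.0001, -0.5395, -0.0] turn [0.0, 0.0, 0.0]
shift [0.572, -0.5395, -0.354] turn [0.0, 0.0, 0.0]
shift [1.1771, -0.2994, -1.1731] turn [0.0001, -0.5293, -0.0001]
shift [1.1772, 0.0006, -1.173] turn [0.0001, -0.5293, -0.0001]
[np.float64(0.5758074997757034), np.float64(-0.12784215222172712), 0.25]
```

Request:
{"name": "carry_out", "arguments": {
  "deltas": [
    [[0,-0.1,0],[0,0,0],0],
    [[0,-0.2,0],[0,0,0],0],
    [[0,-0.3,0],[0,0,0],0],
    [[0,-0.4,0],[0,0,0],0],
    [[0,-0.5,0],[0,0,0],0],
    [[0,-0.54,0],[0,0,0],0],
    [[0,-0.54,0],[0,0,0],0.5],
    [[0,-0.54,0],[0,0,0],1]
  ]
}}

```text
clock: 2.1
ee_pos: [0.1751, 0.6004, 0.5198]
eef_rot: [-1.559, 0.223, -0.223]
force: [-0.6, 0.1, 0.0]
gripper_width: 0.0589
```

Request:
{"name": "carry_out", "arguments": {
  "deltas": [
    [[0.08,0,-0.05],[0,0,0],1],
    [[0.16,0,-0.1],[0,0,0],1],
    [[0.24,0,-0.15],[0,0,0],1],
    [[0.32,0,-0.2],[0,0,0],1],
    [[0.4,0,-0.25],[0,0,0],1],
    [[0.48,0,-0.3],[0,0,0],1],
    [[0.57,0,-0.35],[0,0,0],1],
    [[0.65,0,-0.45],[0,-0.1,0],1],
    [[0.72,0,-0.54],[0,-0.2,0],1],
    [[0.79,0,-0.63],[0,-0.3,0],1],
    [[0.86,0,-0.72],[0,-0.4,0],1],
    [[0.93,0,-0.81],[0,-0.53,0],1]
  ]
}}

```text
clock: 3.3
ee_pos: [0.4919, 0.1192, 0.5187]
eef_rot: [-1.568, -0.105, 0.109]
force: [1.0, 0.2, 0.7]
gripper_width: -0.0002
```

```bash
python3 - <<'E'
from h import *
print(manip.get_obs()['qpos'].round(2))
go(W(-.0465,.060,.40),TY); go(W(-.0465,.060,.25),TY)
E
```

```text
[-0.56  0.16  0.33  1.08 -0.05  1.92  1.45]
shift [0.1, 0.2371, -0.5122] turn [0.0, 0.005, -0.0032]
shift [0.1007, 0.5371, -0.5122] turn [0.0, 0.005, -0.0032]
```

Request:
{"name": "carry_out", "arguments": {
  "deltas": [
    [[0.02,0,-0.1],[0,0,0],1],
    [[0.04,0,-0.2],[0,0,0],1],
    [[0.06,0.05,-0.28],[0,0,0],1],
    [[0.08,0.1,-0.36],[0,0,0],1],
    [[0.1,0.15,-0.43],[0,0,0],1],
    [[0.1,0.22,-0.512],[0,0.005,0],1],
    [[0.1,0.32,-0.512],[0,0.005,0],1],
    [[0.1,0.42,-0.512],[0,0.005,0],1],
    [[0.1,0.52,-0.512],[0,0.005,0],1],
    [[0.1,0.537,-0.512],[0,0.005,0],1],
    [[0.1,0.537,-0.512],[0,0.005,0],1]
  ]
}}

```text
clock: 4.4
ee_pos: [0.5738, -0.1252, 0.2497]
eef_rot: [-1.567, -0.097, 0.105]
force: [-0.1, 0.1, -0.1]
gripper_width: -0.0002
```

```bash
cat > look.py <<'E'
import sys
from h import *
tag=sys.argv[1]; out=[]
for n,(a,b,c,d) in (("scene",(150,360,240,440)),("top",(130,270,300,440))):
    if len(sys.argv)>2: a,b,c,d=eval(sys.argv[2])[n]
    im=manip.capture(n)[:,:,::-1]
    cv2.imwrite(f"pics/{tag}_{n}.png",cv2.resize(im[a:b,c:d],None,fx=4,fy=4,interpolation=cv2.INTER_CUBIC)[:600,:800])
E
python3 look.py l1; python3 -c "
from h import *
go(W(-.0465,.060,.144),TY)
o=manip.get_obs();print(o['qpos'].round(2)); p=o['ee_pos']
for d in (.019,.032): print(proj('scene',[p[0],p[1],p[2]-d]),proj('top',[p[0],p[1],p[2]-d]))"
```

```text
shift [-0.0017, 0.2201, -0.0033] turn [0.001, -0.0044, 0.0033]
[-0.2   0.32  0.47  1.49 -0.15  1.37  1.98]
[337.67845024 222.72377856] [365.92131964 207.98762963]
[336.76943928 228.73871654] [364.66931338 209.12159068]
```

View pics/l1_scene.png

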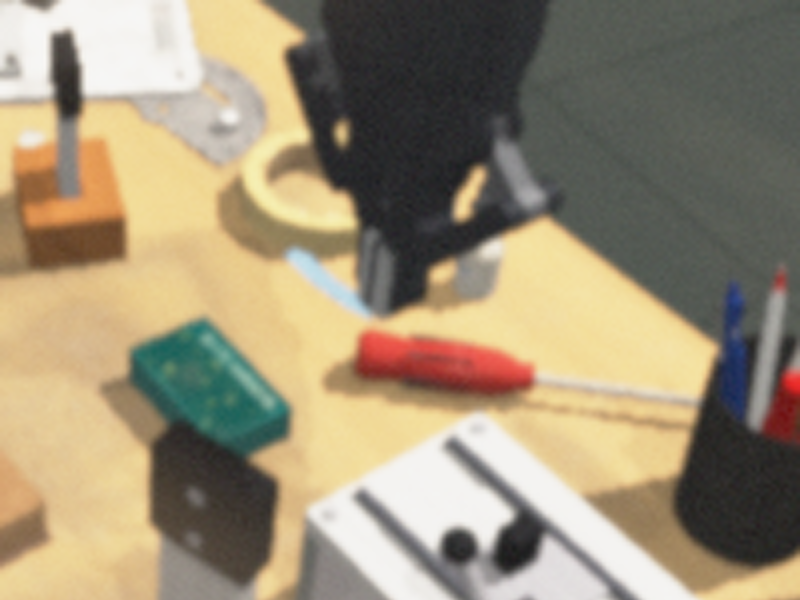

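Request:
{"name": "carry_out", "arguments": {
  "deltas": [
    [[0,0.08,0],[0,0,0],1],
    [[0,0.16,0],[0,0,0],1],
    [[0,0.2,0],[0,0,0],1],
    [[0,0.2,-0.02],[0,0,0],1],
    [[0,0.2,-0.04],[0,0,0],1],
    [[0,0.2,-0.06],[0,0,0],1],
    [[0,0.2,-0.08],[0,0,0],1],
    [[0,0.2,-0.1],[0,0,0],1],
    [[0,0.2,-0.12],[0,0,0],1]
  ]
}}

```text
clock: 5.4
ee_pos: [0.5857, -0.1736, 0.1594]
eef_rot: [-1.551, -0.113, 0.105]
force: [-36.3, 50.3, 82.9]
gripper_width: -0.0002
```

Request:
{"name": "carry_out", "arguments": {
  "deltas": [
    [[0,0,-0.02],[0,0,0],1],
    [[0,0,-0.04],[0,0,0],1],
    [[0,0,-0.06],[0,0,0],1],
    [[0,0,-0.07],[0,0,0],1]
  ]
}}

```text
clock: 5.8
ee_pos: [0.5887, -0.222, 0.155]
eef_rot: [-1.57, -0.104, 0.096]
force: [0.7, 0.6, 1.6]
gripper_width: -0.0
```

```bash
python3 look.py l2; python3 -c "
from h import *
o=manip.get_obs();p=o['ee_pos'];c,s=np.cos(TY),np.sin(TY);d=p[:2]-TP;print(c*d[0]+s*d[1],-s*d[0]+c*d[1],o['force'])"
```

```text
-0.04711170315209954 -0.03447538493322398 [ 0.62559166  0.51820469 -0.66295306]
```

View pics/l2_scene.png

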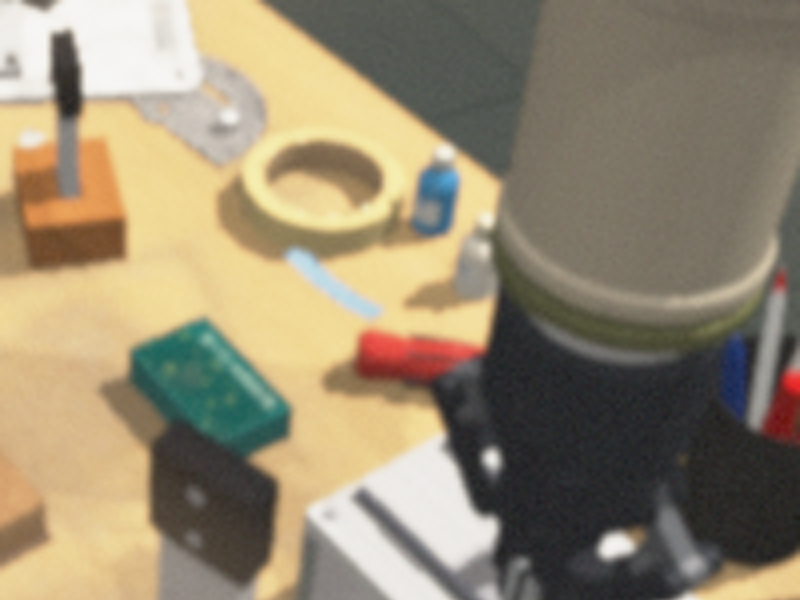

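View pics/l2_top.png

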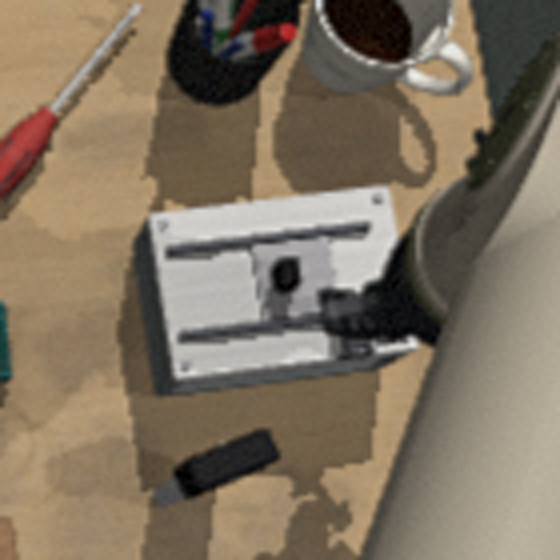

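Request:
{"name": "carry_out", "arguments": {
  "deltas": [
    [[0,-0.04,0],[0,0,0],1],
    [[0,-0.1,0],[0,0,0],1],
    [[0,-0.2,0],[0,0,0],1],
    [[0,-0.2,0.1],[0,0,0],1],
    [[0,-0.2,0.19],[0,0,0],1],
    [[0,-0.2,0.19],[0,0,0],1]
  ]
}}

```text
clock: 6.5
ee_pos: [0.5759, -0.1173, 0.2512]
eef_rot: [-1.564, -0.108, 0.11]
force: [0.2, 0.3, 0.4]
gripper_width: 0.0002
```

```bash
python3 look.py l3; python3 - <<'E'
from h import *
o=manip.get_obs();p=np.array(o['ee_pos']);print(p,Ro.from_rotvec(o['eef_rot']).as_matrix().round(3))
for q in ("tester","lever_tip","shutter_grip"):
  for n in ("scene","top"):
    for d in manip.landmark_of(n,q)[:2]: print(q,n,d['confidence'],d['at'])
E
```

```text
[ 0.57532405 -0.12383117  0.25120311] [[ 0.991 -0.001 -0.132]
 [ 0.132  0.     0.991]
 [-0.001 -1.     0.001]]
tester scene 0.66 [364.0, 321.9]
tester scene 0.37 [321.5, 197.8]
tester top 0.94 [363.7, 208.0]
lever_tip scene 0.88 [379.8, 312.9]
shutter_grip scene 0.69 [370.5, 282.0]
```

View pics/l3_scene.png

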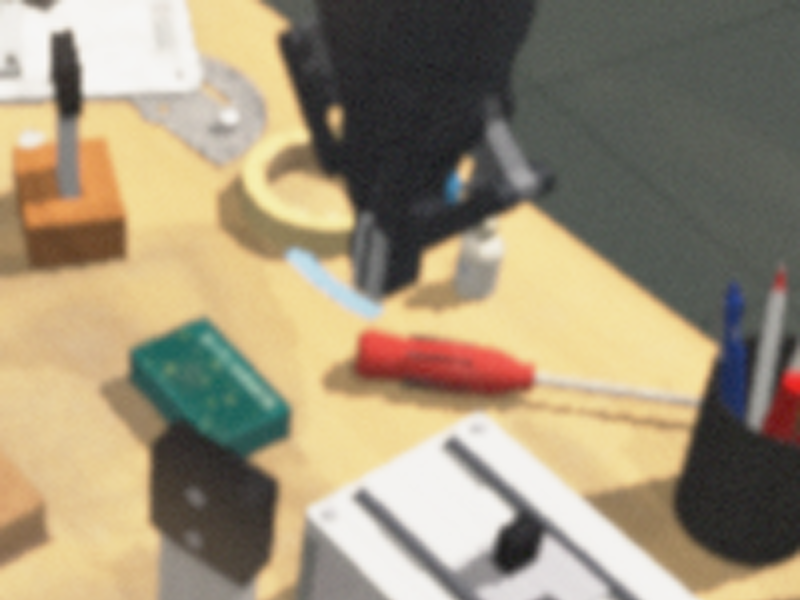

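View pics/l3_top.png

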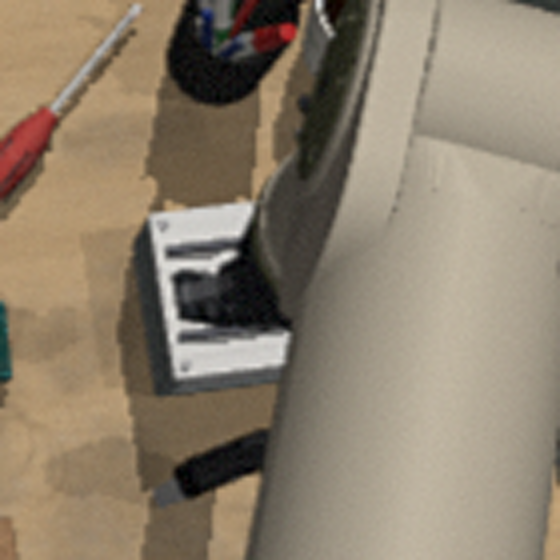

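```bash
python3 - <<'E'
from h import *
im=manip.capture("scene")[:,:,::-1]
cv2.imwrite("pics/l4.png",cv2.resize(im[250:365,300:430],None,fx=5,fy=5,interpolation=cv2.INTER_CUBIC))
for a in (0,.5,1,1.2,1.3,1.4,1.5):
    t=.75-a; q=proj("scene",W(-.0465,-.028+.052*np.sin(t),.099+.052*np.cos(t))); print(a,q.round(1),((q-[300,250])*5).round())
E
```

```text
0 [352.6 285.2] [263. 176.]
0.5 [363.3 289.6] [317. 198.]
1 [374.9 300.5] [375. 253.]
1.2 [379.  306.2] [395. 281.]
1.3 [380.9 309.2] [404. 296.]
1.4 [382.6 312.3] [413. 311.]
1.5 [384.  315.4] [420. 327.]
```

View pics/l4.png

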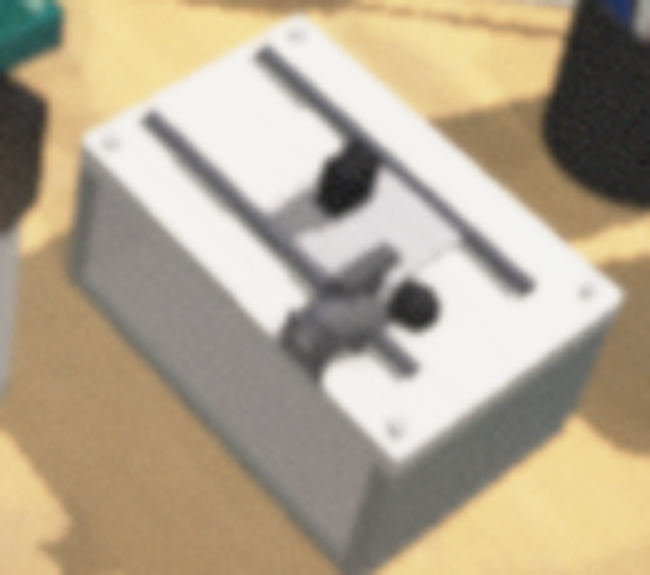

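```bash
python3 - <<'E'
from h import *
go(W(-.0465,-.018,.25),TY); go(W(-.0465,-.018,.150),TY)
E
```

```text
shift [0.0018, 0.0032, -0.158] turn [0.0005, -0.0067, -0.0008]
shift [0.0019, 0.2032, -0.1579] turn [0.0005, -0.0067, -0.0008]
```

Request:
{"name": "carry_out", "arguments": {
  "deltas": [
    [[0,0,-0.08],[0,0,0],1],
    [[0.002,0,-0.158],[0,0,0],1],
    [[0.002,0.07,-0.158],[0,0,0],1],
    [[0.002,0.13,-0.158],[0,0,0],1],
    [[0.002,0.18,-0.158],[0,0,0],1],
    [[0.002,0.203,-0.158],[0,0,0],1],
    [[0.002,0.203,-0.158],[0,0,0],1]
  ]
}}

```text
clock: 7.65
ee_pos: [0.5855, -0.2039, 0.1486]
eef_rot: [-1.568, -0.098, 0.103]
force: [-0.2, 1.1, 0.9]
gripper_width: -0.0
```

Request:
{"name": "carry_out", "arguments": {
  "deltas": [
    [[0,0,-0.02],[0,0,0],1],
    [[0,0,-0.036],[0,0,0],1],
    [[0,0,-0.046],[0,0,0],1],
    [[0,0,-0.046],[0,0,0],1]
  ]
}}

```text
clock: 8.05
ee_pos: [0.5897, -0.2283, 0.1512]
eef_rot: [-1.569, -0.101, 0.099]
force: [-0.1, 0.3, 0.4]
gripper_width: 0.0001
```

Request:
{"name": "carry_out", "arguments": {
  "deltas": [
    [[0,0,-0.006],[0,0,0],1],
    [[0,0,-0.01],[0,0,0],1]
  ]
}}

```text
clock: 8.25
ee_pos: [0.5902, -0.2305, 0.1503]
eef_rot: [-1.566, -0.102, 0.102]
force: [-1.6, 7.1, 2.5]
gripper_width: -0.0001
```

Request:
{"name": "carry_out", "arguments": {
  "deltas": [
    [[0,0,-0.006],[0,0,0],1],
    [[0,0,-0.006],[0,0,0],1]
  ]
}}

```text
clock: 8.45
ee_pos: [0.5905, -0.231, 0.15]
eef_rot: [-1.563, -0.102, 0.105]
force: [-3.6, 10.7, 3.9]
gripper_width: -0.0004
```

Request:
{"name": "carry_out", "arguments": {
  "deltas": [
    [[0,0,0.01],[0,0,0],1],
    [[0,-0.06,0.02],[0,0,0],1],
    [[0,-0.12,0.02],[0,0,0],1],
    [[0.05,-0.12,0.04],[0,0,0],1],
    [[0.1,-0.12,0.05],[0,0,0],1],
    [[0.1,-0.12,0.05],[0,0,0],1]
  ]
}}

```text
clock: 9.05
ee_pos: [0.6395, -0.2007, 0.2099]
eef_rot: [-1.568, -0.105, 0.104]
force: [0.1, 1.0, -0.4]
gripper_width: -0.0003
```

```bash
python3 - <<'E'
from h import *
im=manip.capture("scene")[:,:,::-1]
cv2.imwrite("pics/l5.png",cv2.resize(im[250:365,300:430],None,fx=5,fy=5,interpolation=cv2.INTER_CUBIC))
im=manip.capture("top")[:,:,::-1]
cv2.imwrite("pics/l5t.png",cv2.resize(im[165:240,320:420],None,fx=6,fy=6,interpolation=cv2.INTER_CUBIC))
go(W(.003,-.022,.17),TY); go(W(.003,-.022,.123),TY)
E
```

```text
shift [-0.0019, 0.0796, 0.0023] turn [0.0009, -0.0036, -0.0013]
shift [-0.0018, 0.1736, 0.0024] turn [0.0009, -0.0036, -0.0013]
```

View pics/l5.png

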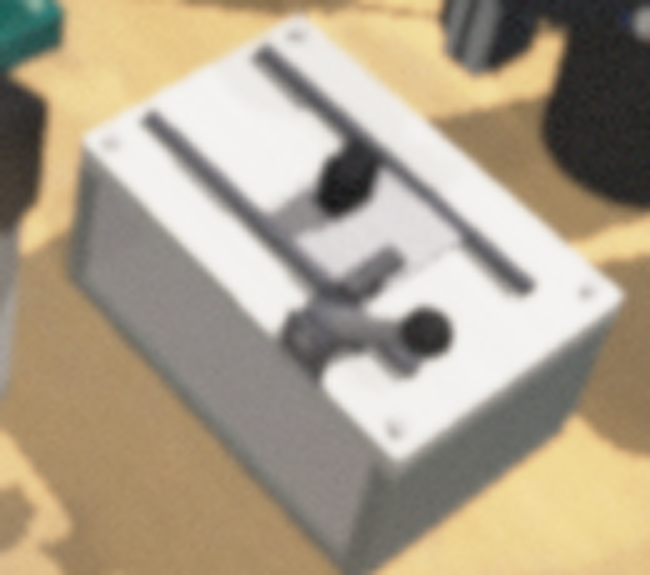

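View pics/l5t.png

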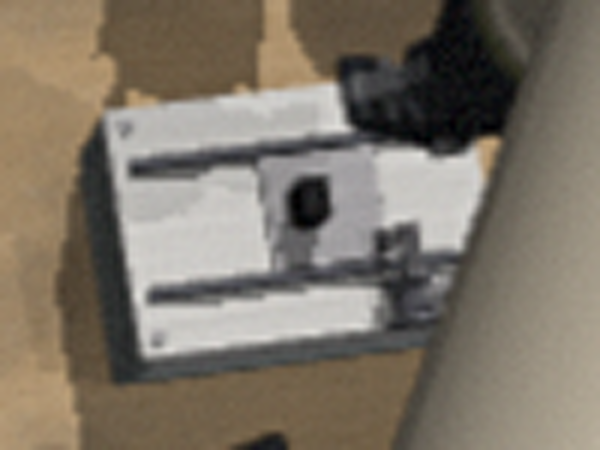

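Request:
{"name": "carry_out", "arguments": {
  "deltas": [
    [[0,0.08,0],[0,0,0],1],
    [[0,0.15,0.002],[0,0,0],1],
    [[0,0.172,0.002],[0,0,0],1],
    [[0,0.172,0.002],[0,0,0],1]
  ]
}}

```text
clock: 9.55
ee_pos: [0.635, -0.2029, 0.1228]
eef_rot: [-1.568, -0.097, 0.103]
force: [-1.0, 0.5, 0.4]
gripper_width: 0.0
```

Request:
{"name": "carry_out", "arguments": {
  "deltas": [
    [[0,0,0.02],[0,0,0],1],
    [[0,0,0.035],[0,0,0],1],
    [[0,0,0.05],[0,0,0],1]
  ]
}}

```text
clock: 9.85
ee_pos: [0.6343, -0.1775, 0.1264]
eef_rot: [-1.57, -0.103, 0.099]
force: [-1.2, -1.7, 3.3]
gripper_width: 0.0
```

Request:
{"name": "carry_out", "arguments": {
  "deltas": [
    [[0,0,0.015],[0,0,0],1],
    [[0,0,0.03],[0,0,0],1],
    [[0,0,0.045],[0,0,0],1],
    [[0,0,0.06],[0,0,0],1],
    [[0,0,0.066],[0,0,0],1],
    [[0,0,0.066],[0,0,0],1]
  ]
}}

```text
clock: 10.45
ee_pos: [0.6291, -0.1439, 0.124]
eef_rot: [-1.568, -0.101, 0.102]
force: [0.1, 0.0, -0.1]
gripper_width: -0.0002
```

```bash
cat > where.py <<'E'
from h import *
o=manip.get_obs();p=np.array(o['ee_pos']);c,s=np.cos(TY),np.sin(TY);d=p[:2]-TP;print("t-frame mm",(1000*np.array([c*d[0]+s*d[1],-s*d[0]+c*d[1],p[2]])).round(1),"F",o['force'].round(1),"F_t", (c*o['force'][0]+s*o['force'][1]).round(1),(-s*o['force'][0]+c*o['force'][1]).round(1),"w",o['gripper_width'],o['clock'])
E
python3 where.py
```

```text
t-frame mm [  4.3  37.  124. ] F [ 0.1  0.  -0.1] F_t 0.1 0.0 w -0.00016723958152866324 10.45
```

Request:
{"name": "carry_out", "arguments": {
  "deltas": [
    [[0,0,0.008],[0,0,0],1],
    [[0,0,0.016],[0,0,0],1],
    [[0,0,0.016],[0,0,0],1]
  ]
}}

```text
clock: 10.75
ee_pos: [0.628, -0.14, 0.1241]
eef_rot: [-1.572, -0.099, 0.099]
force: [3.1, -7.1, -2.1]
gripper_width: -0.0
```

Request:
{"name": "carry_out", "arguments": {
  "deltas": [
    [[0,0,0.004],[0,0,0],1],
    [[0,0,0.006],[0,0,0],1]
  ]
}}

```text
clock: 10.95
ee_pos: [0.6278, -0.1395, 0.1243]
eef_rot: [-1.575, -0.098, 0.097]
force: [5.5, -15.3, -4.7]
gripper_width: -0.0001
```

```bash
python3 where.py
```

```text
t-frame mm [  3.5  41.6 124.3] F [  5.5 -15.3  -4.7] F_t 3.5 -15.9 w -7.610002244160189e-05 10.95
```

Request:
{"name": "carry_out", "arguments": {
  "deltas": [
    [[0,0,-0.02],[0,0,0],1],
    [[0,-0.08,-0.02],[0,0,0],1],
    [[0,-0.18,-0.02],[0,0.15,0],0.8],
    [[0,-0.28,0.06],[0,0.3,0],0.5],
    [[0,-0.36,0.16],[0,0.45,0],0.5],
    [[0,-0.4,0.26],[0,0.6,0],0.5],
    [[0,-0.4,0.36],[0,0.75,0],0.5],
    [[0,-0.4,0.42],[0,0.9,0],0.5],
    [[0,-0.4,0.42],[0,1,0],0.5]
  ]
}}

```text
clock: 11.85
ee_pos: [0.5998, 0.0835, 0.3242]
eef_rot: [-1.506, 0.511, -0.507]
force: [-0.8, -0.0, 0.1]
gripper_width: 0.0426
```

```bash
python3 - <<'E'
from h import *
o=manip.get_obs();print(o['qpos'].round(2),o['gripper_width'])
im=manip.capture("scene")[:,:,::-1]
cv2.imwrite("pics/m5.png",cv2.resize(im[250:365,300:430],None,fx=5,fy=5,interpolation=cv2.INTER_CUBIC))
im=manip.capture("top")[:,:,::-1]
cv2.imwrite("pics/m5t.png",cv2.resize(im[165:240,320:420],None,fx=7,fy=7,interpolation=cv2.INTER_CUBIC))
B=[.5942,.2217]
go(B+[.30],-1.873)
E
```

```text
[-0.59  0.35  0.55  1.31 -0.18  1.53  0.87] 0.0426243397520453
shift [-0.1842, 0.0481, 0.2212] turn [0.0013, 1.5544, -0.002]
```

View pics/m5.png

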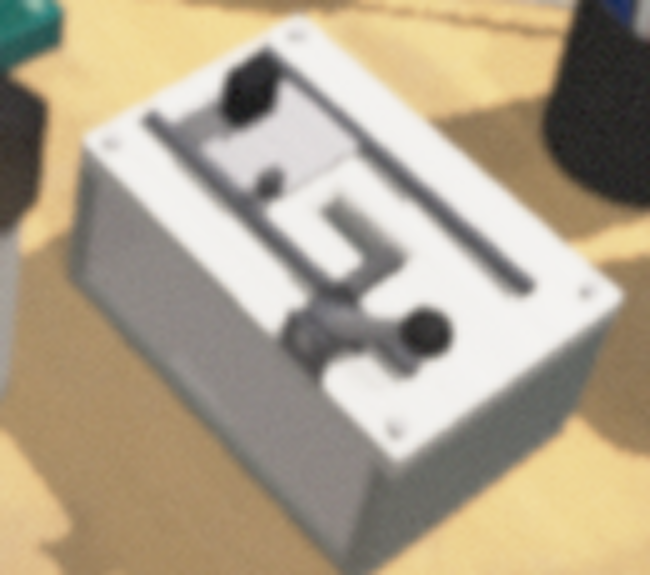

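View pics/m5t.png

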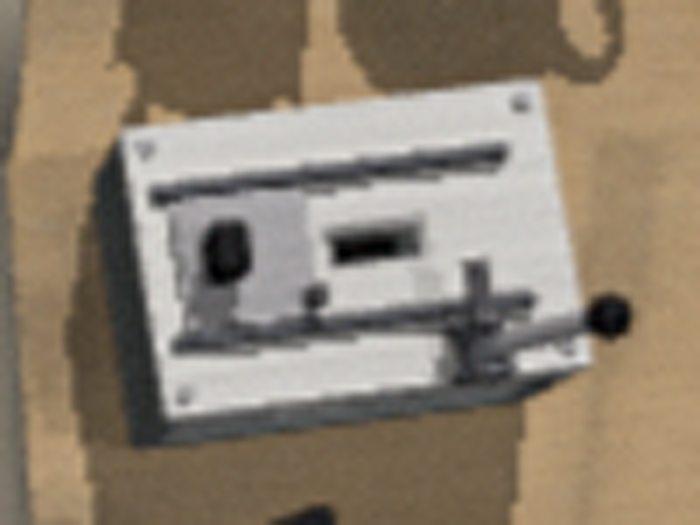

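```bash
python3 - <<'E'
from h import *
print(back("top",[375/7+320-.43,241/7+165-.43],.085), proj("top",W(0,0,.085)), proj("scene",W(0,0,.085)))
for n in("top","scene"):
  for q in ("slot","shutter_grip","lever_tip"):
    for d in manip.landmark_of(n,q)[:2]: print(n,q,d['confidence'],d['at'],back(n,d['at'],.085 if q=='slot' else .115))
print(W(0,.06,.115))
# slot overlay
for n,a,c,k,f in (("top",165,320,7,"m5t"),("scene",250,300,5,"m5")):
    im=cv2.imread(f"pics/{f}.png")
    for hx,hy in((.006,.017),(.009,.020)):
        P=np.array([proj(n,W(x,y,.085)) for x,y in((hx,hy),(hx,-hy),(-hx,-hy),(-hx,hy))])
        P=(P-[c,a]+.5)*k-.5
        cv2.polylines(im,[np.round(P).astype(int)],True,(0,0,255),1)
    P=np.array([proj(n,W(x,y,.085)) for x,y in((.055,.088),(.055,-.072),(-.055,-.072),(-.055,.088))]);P=(P-[c,a]+.5)*k-.5
    cv2.polylines(im,[np.round(P).astype(int)],True,(0,255,0),1)
    cv2.imwrite(f"pics/{f}o.png",im)
E
```

```text
[ 0.63115081 -0.17990463  0.085     ] [373.65363441 199.50937866] [370.91363116 294.91352739]
top slot 0.64 [373.9, 199.8] [ 0.62903041 -0.18181858  0.085     ]
top slot 0.32 [173.1, 269.6] [0.44449503 0.33026173 0.085     ]
top shutter_grip 0.54 [351.8, 198.4] [ 0.6253078  -0.11814147  0.115     ]
top lever_tip 0.55 [407.2, 208.8] [ 0.59983873 -0.25846131  0.115     ]
scene slot 0.94 [371.4, 297.6] [ 0.62699486 -0.18630933  0.085     ]
scene shutter_grip 0.93 [352.0, 262.8] [ 0.62453313 -0.12396469  0.115     ]
scene lever_tip 0.71 [229.2, 275.0] [ 0.41603203 -0.05082412  0.115     ]
scene lever_tip 0.61 [383.2, 314.9] [ 0.60473933 -0.2385789   0.115     ]
[np.float64(0.6219029796509894), np.float64(-0.12172196145124393), 0.115]
```

View pics/m5o.png

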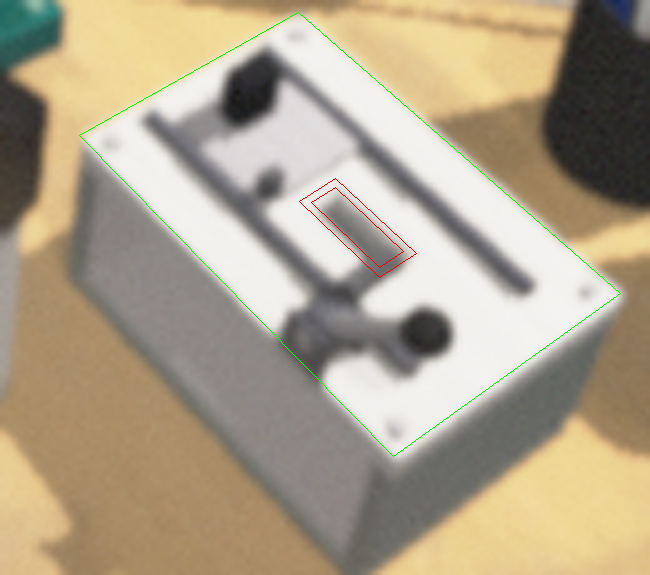

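View pics/m5to.png

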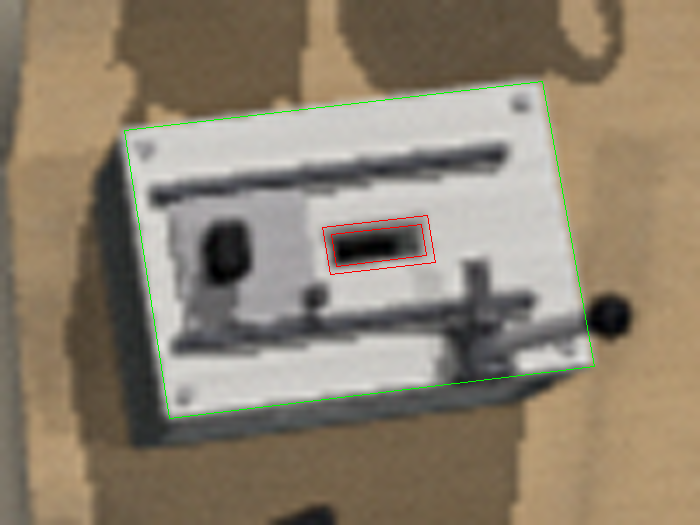

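Request:
{"name": "carry_out", "arguments": {
  "deltas": [
    [[-0.05,0,0.06],[0,0.15,0],0.5],
    [[-0.1,0,0.12],[0,0.3,0],0.5],
    [[-0.14,0,0.17],[0,0.45,0],0.5],
    [[-0.18,0,0.22],[0,0.6,0],0.5],
    [[-0.184,0,0.221],[0,0.75,0],0.5],
    [[-0.184,0,0.221],[0,0.9,0],0.5]
  ]
}}

```text
clock: 12.85
ee_pos: [0.5954, 0.2186, 0.3237]
eef_rot: [-1.3, 1.058, -1.057]
force: [-1.2, -0.3, -0.1]
gripper_width: 0.0428
```

Request:
{"name": "carry_out", "arguments": {
  "deltas": [
    [[0,0,0],[0,0.15,0],0.4],
    [[0,0,0],[0,0.3,0],0.4],
    [[0,0,0],[0,0.45,0],0.4],
    [[0,0,0],[0,0.6,0],0.4],
    [[0,0,0],[0,0.655,0],0.4],
    [[0,0,0],[0,0.655,0],0.4]
  ]
}}

```text
clock: 13.45
ee_pos: [0.5959, 0.2167, 0.3241]
eef_rot: [-1.047, 1.433, -1.433]
force: [0.3, -0.1, 0.1]
gripper_width: 0.0513
```

```bash
python3 - <<'E'
from h import *
o=manip.get_obs();print(o['qpos'].round(2),o['ee_pos'],o['gripper_width'])
im=manip.capture("scene")[:,:,::-1]
cv2.imwrite("pics/n1.png",cv2.resize(im[60:260,150:350],None,fx=3,fy=3,interpolation=cv2.INTER_CUBIC))
im=manip.capture("top")[:,:,::-1]
cv2.imwrite("pics/n1t.png",cv2.resize(im[150:300,150:350],None,fx=4,fy=4,interpolation=cv2.INTER_CUBIC))
B=[.5942,.2217]
go(B+[.2],-1.873)
go(B+[.12],-1.873)
E
```

```text
[-0.87  0.45  0.72  1.23 -0.29  1.57 -0.51] [0.59589721 0.21672095 0.32413923] 0.05127129849460683
shift [-0.008, 0.2484, -0.0059] turn [0.0001, -0.0056, 0.0004]
shift [-0.0081, 0.4084, -0.0058] turn [0.0001, -0.0056, 0.0004]
```

View pics/n1.png

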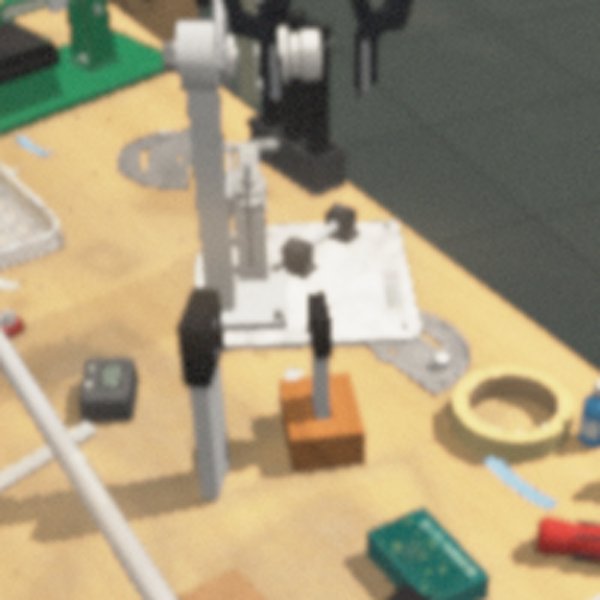

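View pics/n1t.png

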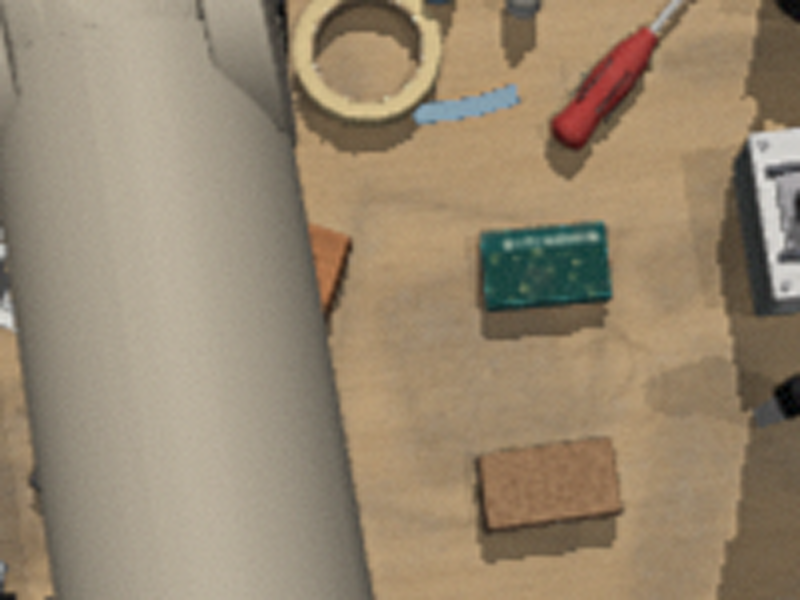

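Request:
{"name": "carry_out", "arguments": {
  "deltas": [
    [[-0.008,0.08,-0.006],[0,-0.005,0],0.4],
    [[-0.008,0.16,-0.006],[0,-0.005,0],0.4],
    [[-0.008,0.24,-0.006],[0,-0.005,0],0.4],
    [[-0.008,0.28,-0.006],[0,-0.005,0],0.4],
    [[-0.008,0.28,-0.006],[0,-0.005,0],0.4]
  ]
}}

```text
clock: 14.05
ee_pos: [0.592, 0.222, 0.1807]
eef_rot: [-1.057, 1.431, -1.428]
force: [-0.1, 0.4, 0.4]
gripper_width: 0.0512
```

```bash
python3 - <<'E'
from h import *
im=manip.capture("scene")[:,:,::-1]
cv2.imwrite("pics/n2.png",cv2.resize(im[110:240,190:320],None,fx=5,fy=5,interpolation=cv2.INTER_CUBIC)[:600])
B=[.5942,.2217]
go(B+[.115],-1.873)
E
```

```text
shift [0.0, 0.1366, 0.0023] turn [0.0024, -0.0006, 0.0024]
```

View pics/n2.png

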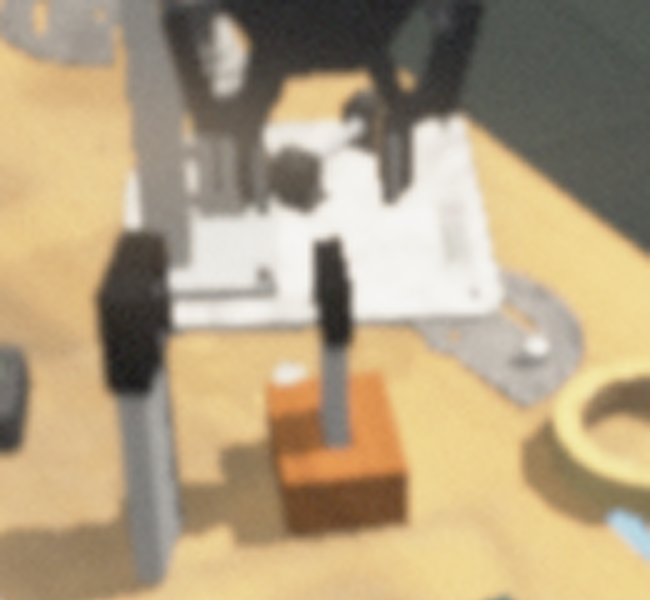

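Request:
{"name": "carry_out", "arguments": {
  "deltas": [
    [[0,0.06,0.002],[0,0,0],0.4],
    [[0,0.11,0.002],[0,0,0],0.4],
    [[0,0.135,0.002],[0,0,0],0.4],
    [[0,0.135,0.002],[0,0,0],0.4]
  ]
}}

```text
clock: 14.5
ee_pos: [0.5946, 0.2222, 0.1165]
eef_rot: [-1.052, 1.429, -1.429]
force: [-0.5, -0.3, 1.5]
gripper_width: 0.0512
```

Request:
{"name": "carry_out", "arguments": {
  "deltas": [
    [[0,0,0],[0,0,0],0.7],
    [[0,0,0],[0,0,0],1],
    [[0,0,0],[0,0,0],1],
    [[0,0,0],[0,0,0],1],
    [[0,0,0],[0,0,0],1],
    [[0,0,0],[0,0,0],1]
  ]
}}

```text
clock: 15.1
ee_pos: [0.5957, 0.2226, 0.1187]
eef_rot: [-1.047, 1.428, -1.429]
force: [-1.2, -0.1, 6.9]
gripper_width: 0.0152
```

```bash
python3 - <<'E'
from h import *
o=manip.get_obs();print({k:np.round(v,4) for k,v in o.items()})
go([.5942,.2217,.115],-1.873)
E
```

```text
{'clock': np.float64(15.1), 'qpos': array([-0.87  ,  0.5665,  0.6598,  1.5354, -0.3671,  1.1636, -0.4433]), 'qvel': array([-0.0007, -0.0001, -0.0009, -0.0001,  0.0007, -0.0011,  0.0003]), 'tau': array([ 2.12200e-01, -5.82828e+01,  1.24108e+01, -3.06313e+01,
        3.91000e-02, -6.04300e-01, -7.00000e-04]), 'ee_pos': array([0.5957, 0.2226, 0.1187]), 'eef_rot': array([-1.0474,  1.4281, -1.4285]), 'force': array([-1.2471, -0.0733,  6.9468]), 'wrist_torque': array([-0.0341,  0.4227, -0.0169]), 'gripper_width': np.float64(0.0152)}
shift [0.0026, 0.0073, -0.0024] turn [-0.0022, -0.0012, -0.0025]
```

Request:
{"name": "carry_out", "arguments": {
  "deltas": [
    [[0,-0.03,0],[0,0,0],1],
    [[0,-0.06,0],[0,0,0],1],
    [[0,-0.1,0],[0,0,0],1],
    [[0,-0.16,0],[0,0,0],1],
    [[0,-0.24,0],[0,0,0],1],
    [[0,-0.32,0],[0,0,0],1],
    [[0,-0.4,0],[0,0,0],1],
    [[0,-0.4,0],[0,0,0],1],
    [[0,-0.4,0],[0,0,0],1]
  ]
}}

```text
clock: 16.0
ee_pos: [0.5953, 0.222, 0.3189]
eef_rot: [-1.047, 1.428, -1.429]
force: [-0.0, -0.5, -1.9]
gripper_width: 0.0153
```

```bash
python3 - <<'E'
from h import *
o=manip.get_obs();print(o['ee_pos'],o['force'],o['gripper_width'],Ro.from_rotvec(o['eef_rot']).as_matrix().round(3))
im=manip.capture("scene")[:,:,::-1]
cv2.imwrite("pics/n3.png",cv2.resize(im[40:200,200:360],None,fx=3.75,fy=3.75,interpolation=cv2.INTER_CUBIC)[:600])
go(W(0,0,.32),TY-np.pi/2)
E
```

```text
[0.59527351 0.22196462 0.31893094] [-0.01225856 -0.51703895 -1.93522698] 0.015318028093998855 [[-0.299  0.003  0.954]
 [-0.954  0.001 -0.299]
 [-0.002 -1.     0.002]]
shift [0.7488, -0.0059, 0.3082] turn [-0.0002, -0.5545, -0.0004]
```

View pics/n3.png

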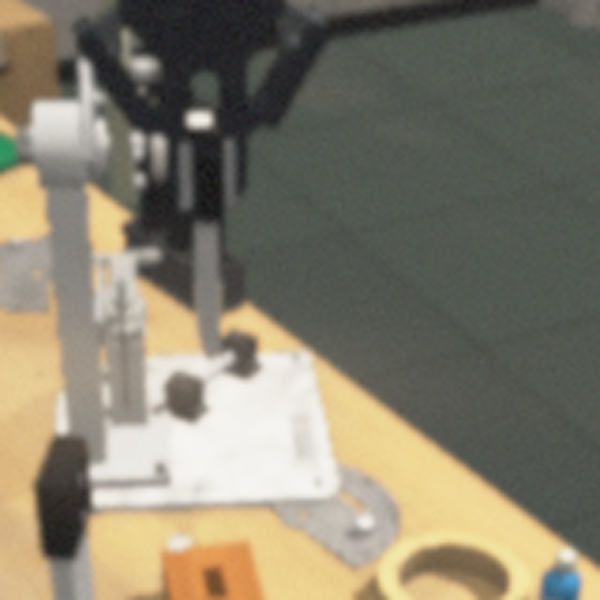

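Request:
{"name": "carry_out", "arguments": {
  "deltas": [
    [[0.06,0,0.025],[0,-0.05,0],1],
    [[0.13,0,0.055],[0,-0.1,0],1],
    [[0.2,0,0.085],[0,-0.15,0],1],
    [[0.27,0,0.115],[0,-0.2,0],1],
    [[0.35,0,0.145],[0,-0.26,0],1],
    [[0.43,0,0.175],[0,-0.32,0],1],
    [[0.51,0,0.21],[0,-0.38,0],1],
    [[0.59,0,0.24],[0,-0.44,0],1],
    [[0.67,0,0.275],[0,-0.5,0],1],
    [[0.72,0,0.295],[0,-0.54,0],1],
    [[0.749,0,0.308],[0,-0.555,0],1],
    [[0.749,0,0.308],[0,-0.555,0],1]
  ]
}}

```text
clock: 17.25
ee_pos: [0.6284, -0.1845, 0.3151]
eef_rot: [-1.27, 1.117, -1.114]
force: [-0.1, 0.4, -1.5]
gripper_width: 0.0154
```

```bash
python3 where.py; python3 - <<'E'
from h import *
o=manip.get_obs();p=o['ee_pos'];print(Ro.from_rotvec(o['eef_rot']).as_matrix().round(3),o['qpos'].round(2))
go(W(0,0,.22),TY-np.pi/2)
im=manip.capture("scene")[:,:,::-1]
a,c=170,270
im=np.ascontiguousarray(cv2.resize(im[a:a+150,c:c+160],None,fx=4,fy=4,interpolation=cv2.INTER_CUBIC))
cv2.imwrite("pics/p1.png",im)
print(proj("scene",[p[0],p[1],p[2]-.1087])); print(proj("top",[p[0],p[1],p[2]-.1087]))
im=manip.capture("top")[:,:,::-1]
cv2.imwrite("pics/p1t.png",cv2.resize(im[165:240,320:420],None,fx=7,fy=7,interpolation=cv2.INTER_CUBIC))
E
```

```text
t-frame mm [ -1.8  -3.1 315.1] F [-0.1  0.4 -1.5] F_t -0.0 0.4 w 0.015415997835500746 17.25
[[ 0.127 -0.004  0.992]
 [-0.992 -0.001  0.127]
 [ 0.    -1.    -0.004]] [-0.21  0.51  0.73  1.18 -0.33  1.58  0.58]
shift [-0.0063, 0.1901, 0.0042] turn [0.0046, -0.0058, 0.0006]
[384.24212193 248.78066926]
[387.34386227 188.81491262]
```

View pics/p1.png

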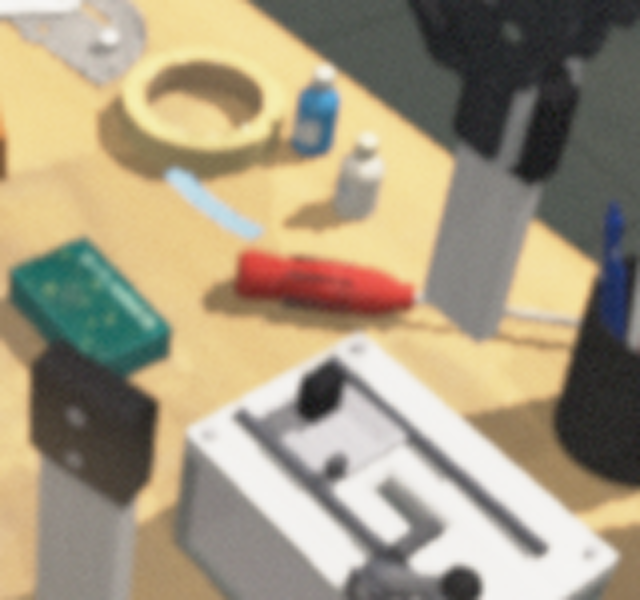

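View pics/p1t.png

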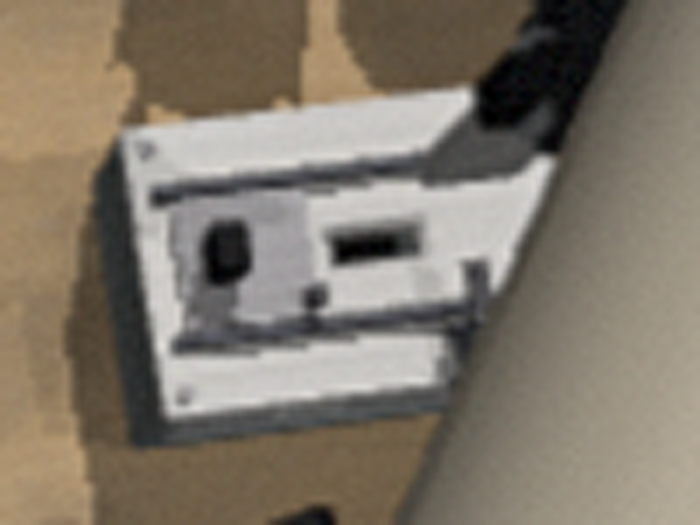

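Request:
{"name": "carry_out", "arguments": {
  "deltas": [
    [[-0.006,0.08,0.004],[0.004,-0.006,0],1],
    [[-0.006,0.16,0.004],[0.004,-0.006,0],1],
    [[-0.006,0.19,0.004],[0.004,-0.006,0],1],
    [[-0.006,0.19,0.004],[0.004,-0.006,0],1],
    [[-0.006,0.19,0.004],[0.004,-0.006,0],1]
  ]
}}

```text
clock: 17.85
ee_pos: [0.6321, -0.1774, 0.2233]
eef_rot: [-1.268, 1.104, -1.109]
force: [0.2, 0.5, -0.1]
gripper_width: 0.015
```

```bash
python3 where.py; python3 - <<'E'
from h import *
o=manip.get_obs();p=np.array(o['ee_pos']);M=Ro.from_rotvec(o['eef_rot']).as_matrix();print(M.round(3))
im=manip.capture("scene")[:,:,::-1]
a,c,k=240,310,6
im=np.ascontiguousarray(cv2.resize(im[a:a+100,c:c+110],None,fx=k,fy=k,interpolation=cv2.INTER_CUBIC))
cv2.imwrite("pics/p2.png",im)
# blade foot in tool axes: blade x ~ tool z, blade y ~ tool x
for L in (.1087,):
  P=[]
  for bx,by in((-.005,.016),(-.005,-.016),(.005,-.016),(.005,.016)):
    w=p+M[:,1]*L+M[:,2]*bx-M[:,0]*by; P.append((proj("scene",w)-[c,a]+.5)*k-.5)
  print(np.round(P))
  cv2.polylines(im,[np.round(P).astype(int)],True,(0,0,255),1)
for hx,hy in((.006,.017),(.009,.020)):
    P=np.array([proj("scene",W(x,y,.085)) for x,y in((hx,hy),(hx,-hy),(-hx,-hy),(-hx,hy))])
    P=(P-[c,a]+.5)*k-.5
    cv2.polylines(im,[np.round(P).astype(int)],True,(255,0,0),1)
cv2.imwrite("pics/p2o.png",im)
E
```

```text
t-frame mm [  2.8   3.5 223.3] F [ 0.2  0.5 -0.1] F_t 0.3 0.5 w 0.014966295807055026 17.85
[[ 0.138  0.004  0.99 ]
 [-0.99   0.     0.138]
 [ 0.001 -1.     0.004]]
[[333. 227.]
 [413. 300.]
 [437. 284.]
 [358. 212.]]
```

View pics/p2.png

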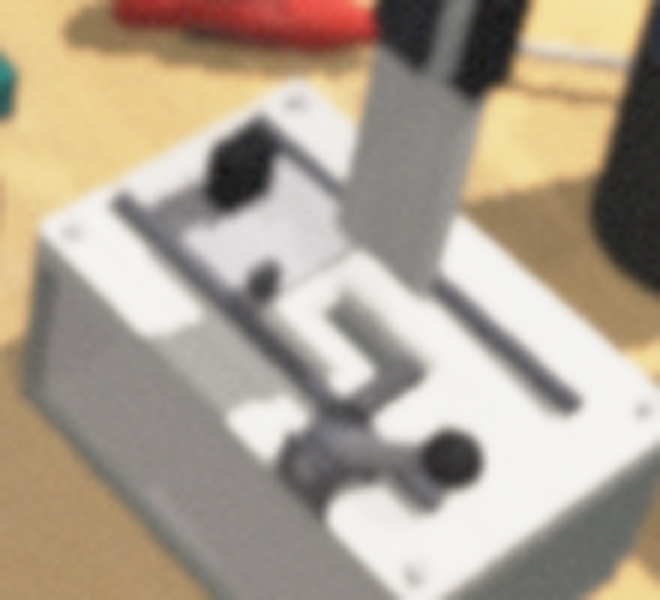

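View pics/p2o.png

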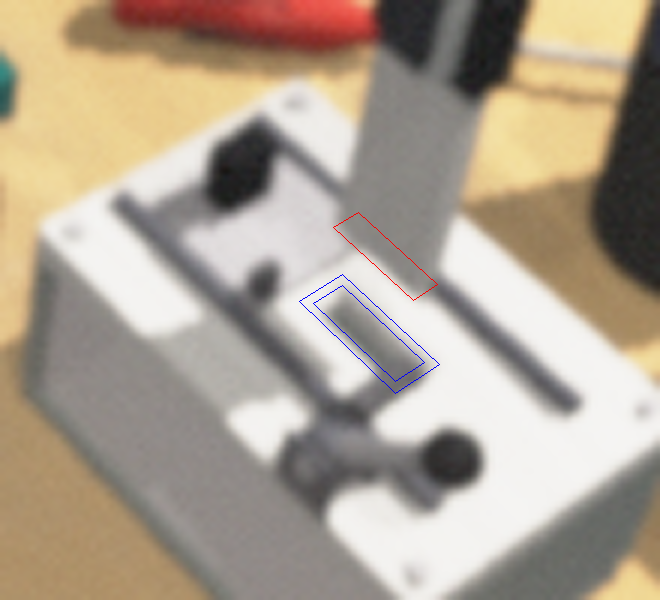

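Request:
{"name": "carry_out", "arguments": {
  "deltas": [
    [[0,0,0],[0,0,0],1],
    [[0,0,0],[0,0,0],1],
    [[0,0,0],[0,0,0],1]
  ]
}}

```text
clock: 18.2
ee_pos: [0.6318, -0.1782, 0.2227]
eef_rot: [-1.268, 1.104, -1.11]
force: [0.5, -0.3, -0.8]
gripper_width: 0.0153
```

```bash
for i in 1 2 3 4; do python3 -c "
from where import *
manip.capture('scene')"; done; python3 -c "
from h import *
go(W(0,0,.2),TY-np.pi/2)"
```

```text
t-frame mm [  2.4   2.7 222.7] F [ 0.5 -0.3 -0.8] F_t 0.5 -0.4 w 0.015300151213950442 18.2
t-frame mm [  2.3   2.8 222.4] F [-1.2 -0.6 -0.9] F_t -1.2 -0.5 w 0.015772567667182547 18.25
t-frame mm [  2.2   2.9 222.2] F [ 0.1 -0.7 -1. ] F_t 0.0 -0.7 w 0.015482725045148086 18.3
t-frame mm [  2.2   3.  222. ] F [-0.1 -0.  -2.4] F_t -0.1 0.0 w 0.015000593079247119 18.35
shift [0.006, 0.0438, -0.0045] turn [-0.0041, 0.0065, 0.0001]
```

Request:
{"name": "carry_out", "arguments": {
  "deltas": [
    [[0.003,0,-0.003],[-0.004,0.006,0],1],
    [[0.006,0.02,-0.006],[-0.004,0.006,0],1],
    [[0.006,0.044,-0.006],[-0.004,0.006,0],1],
    [[0.006,0.044,-0.006],[-0.004,0.006,0],1],
    [[0.006,0.044,-0.006],[-0.004,0.006,0],1]
  ]
}}

```text
clock: 18.9
ee_pos: [0.6287, -0.181, 0.1989]
eef_rot: [-1.27, 1.112, -1.11]
force: [0.5, -0.1, -1.1]
gripper_width: 0.015
```

```bash
cat > ov.py <<'E'
import sys
from h import *
tag=sys.argv[1]
im=manip.capture("scene")[:,:,::-1]
o=manip.get_obs();p=np.array(o['ee_pos']);M=Ro.from_rotvec(o['eef_rot']).as_matrix();print(M.round(3))
a,c,k=250,320,8
im=np.ascontiguousarray(cv2.resize(im[a:a+74,c:c+90],None,fx=k,fy=k,interpolation=cv2.INTER_CUBIC))
cv2.imwrite(f"pics/{tag}.png",im)
P=[]
for bx,by in((-.005,.016),(-.005,-.016),(.005,-.016),(.005,.016)):
    w=p+M[:,1]*.1087+M[:,2]*bx-M[:,0]*by; P.append((proj("scene",w)-[c,a]+.5)*k-.5)
print(np.round(P).tolist())
cv2.polylines(im,[np.round(P).astype(int)],True,(0,0,255),1)
for hx,hy in((.006,.017),(.009,.020)):
    P=np.array([proj("scene",W(x,y,.085)) for x,y in((hx,hy),(hx,-hy),(-hx,-hy),(-hx,hy))])
    P=(P-[c,a]+.5)*k-.5;print(np.round(P).tolist())
    cv2.polylines(im,[np.round(P).astype(int)],True,(255,0,0),1)
cv2.imwrite(f"pics/{tag}o.png",im)
E
python3 where.py; python3 ov.py p3
```

```text
t-frame mm [ -1.1   0.3 198.9] F [ 0.5 -0.1 -1.1] F_t 0.4 -0.1 w 0.014974956999925267 18.9
[[ 0.132 -0.001  0.991]
 [-0.991  0.     0.132]
 [-0.    -1.    -0.001]]
[[344.0, 310.0], [448.0, 408.0], [480.0, 386.0], [377.0, 290.0]]
[[376.0, 300.0], [486.0, 402.0], [447.0, 428.0], [337.0, 324.0]]
[[377.0, 285.0], [505.0, 405.0], [447.0, 444.0], [318.0, 321.0]]
```

View pics/p3.png

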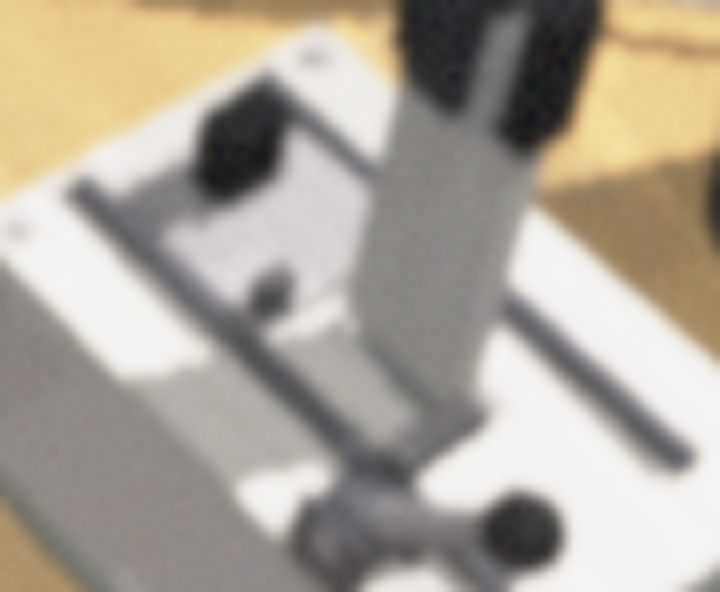

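View pics/p3o.png

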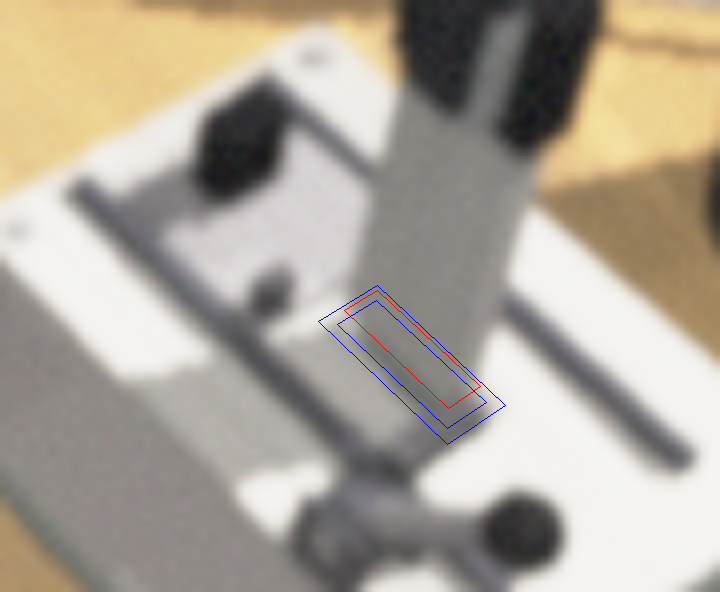

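Request:
{"name": "carry_out", "arguments": {
  "deltas": [
    [[0,0.01,0],[0,0,0],1],
    [[0,0.02,0],[0,0,0],1],
    [[0,0.026,0],[0,0,0],1]
  ]
}}

```text
clock: 19.25
ee_pos: [0.6296, -0.1814, 0.1872]
eef_rot: [-1.268, 1.109, -1.112]
force: [1.4, -0.2, 0.4]
gripper_width: 0.0153
```

```bash
python3 where.py
```

```text
t-frame mm [ -0.2  -0.2 187.2] F [ 1.4 -0.2  0.4] F_t 1.3 -0.4 w 0.015253928457226883 19.25
```

Request:
{"name": "carry_out", "arguments": {
  "deltas": [
    [[0,0.008,0],[0,0,0],1],
    [[0,0.016,0],[0,0,0],1],
    [[0,0.024,0],[0,0,0],1]
  ]
}}

```text
clock: 19.55
ee_pos: [0.6295, -0.181, 0.1746]
eef_rot: [-1.268, 1.11, -1.111]
force: [3.5, 0.3, 1.2]
gripper_width: 0.0152
```

```bash
python3 where.py;python3 ov.py p4
```

```text
t-frame mm [ -0.2   0.2 174.6] F [3.5 0.3 1.2] F_t 3.5 -0.1 w 0.01523424272887418 19.55
[[ 0.133  0.001  0.991]
 [-0.991 -0.     0.133]
 [ 0.    -1.     0.001]]
[[329.0, 379.0], [430.0, 476.0], [462.0, 455.0], [361.0, 359.0]]
[[376.0, 300.0], [486.0, 402.0], [447.0, 428.0], [337.0, 324.0]]
[[377.0, 285.0], [505.0, 405.0], [447.0, 444.0], [318.0, 321.0]]
```

View pics/p4.png

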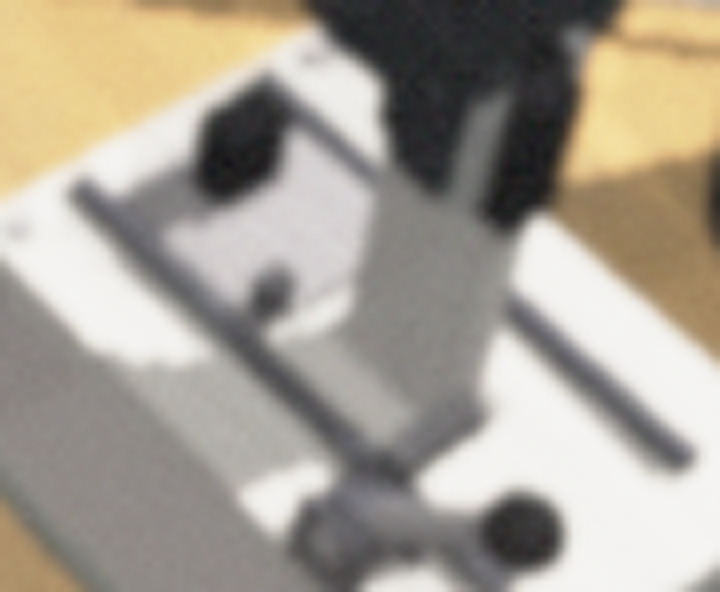

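Request:
{"name": "carry_out", "arguments": {
  "deltas": [
    [[0,0.01,0.001],[0,0,0],1],
    [[0,0.02,0.002],[0,0,0],1],
    [[0,0.03,0.002],[0,0,0],1],
    [[0,0.042,0.002],[0,0,0],1],
    [[0,0.042,0.002],[0,0,0],1]
  ]
}}

```text
clock: 20.1
ee_pos: [0.6297, -0.181, 0.1524]
eef_rot: [-1.27, 1.112, -1.11]
force: [3.0, -1.3, -4.3]
gripper_width: 0.0152
```

```bash
for i in 1 2 3; do python3 -c "
from where import *
manip.capture('scene')"; done
```

```text
t-frame mm [-1.000e-01  2.000e-01  1.524e+02] F [ 3.  -1.3 -4.3] F_t 2.8 -1.7 w 0.015178424318861902 20.1
t-frame mm [-0.000e+00  1.000e-01  1.528e+02] F [ 3.1 -0.6 -3.5] F_t 3.0 -1.0 w 0.01496845225674477 20.15
t-frame mm [-0.000e+00  1.000e-01  1.531e+02] F [ 2.3 -0.6 -3. ] F_t 2.2 -0.9 w 0.015373892011228211 20.2
```

Request:
{"name": "carry_out", "arguments": {
  "deltas": [
    [[0,0.006,0.002],[0,0,0],1],
    [[0,0.012,0.003],[0,0,0],1],
    [[0,0.012,0.003],[0,0,0],1],
    [[0,0.012,0.003],[0,0,0],1],
    [[0,0.012,0.003],[0,0,0],1]
  ]
}}

```text
clock: 20.75
ee_pos: [0.6314, -0.181, 0.1478]
eef_rot: [-1.269, 1.111, -1.111]
force: [0.7, -0.8, -2.1]
gripper_width: 0.0153
```

Request:
{"name": "carry_out", "arguments": {
  "deltas": [
    [[0,0.004,0],[0,0,0],1],
    [[0,0.004,0],[0,0,0],1],
    [[0,0.004,0],[0,0,0],1],
    [[0,0.004,0],[0,0,0],1]
  ]
}}

```text
clock: 21.15
ee_pos: [0.6315, -0.1809, 0.1458]
eef_rot: [-1.269, 1.111, -1.111]
force: [0.1, -0.7, -0.7]
gripper_width: 0.0153
```

Request:
{"name": "carry_out", "arguments": {
  "deltas": [
    [[0,0.004,0],[0,0,0],1],
    [[0,0.004,0],[0,0,0],1],
    [[0,0.004,0],[0,0,0],1],
    [[0,0.004,0],[0,0,0],1]
  ]
}}

```text
clock: 21.55
ee_pos: [0.6315, -0.181, 0.1437]
eef_rot: [-1.269, 1.111, -1.111]
force: [0.8, -0.4, -1.0]
gripper_width: 0.0155
```

Request:
{"name": "carry_out", "arguments": {
  "deltas": [
    [[0,0.002,0],[0,0,0],1],
    [[0,0.002,0],[0,0,0],1],
    [[0,0.002,0],[0,0,0],1],
    [[0,0.002,0],[0,0,0],1]
  ]
}}

```text
clock: 21.95
ee_pos: [0.6315, -0.181, 0.143]
eef_rot: [-1.269, 1.111, -1.111]
force: [-0.0, 0.4, 0.3]
gripper_width: 0.0148
```

Request:
{"name": "carry_out", "arguments": {
  "deltas": [
    [[0,0.002,0],[0,0,0],1],
    [[0,0.002,0],[0,0,0],1],
    [[0,0.002,0],[0,0,0],1],
    [[0,0.002,0],[0,0,0],1]
  ]
}}

```text
clock: 22.35
ee_pos: [0.6315, -0.181, 0.1418]
eef_rot: [-1.269, 1.111, -1.111]
force: [0.1, -0.2, 2.7]
gripper_width: 0.0154
```

Request:
{"name": "carry_out", "arguments": {
  "deltas": [
    [[0,0.002,0],[0,0,0],1],
    [[0,0.002,0],[0,0,0],1],
    [[0,0.002,0],[0,0,0],1],
    [[0,0.002,0],[0,0,0],1]
  ]
}}

```text
clock: 22.75
ee_pos: [0.6316, -0.181, 0.1409]
eef_rot: [-1.269, 1.111, -1.111]
force: [-0.2, -0.3, 2.9]
gripper_width: 0.015
```

Request:
{"name": "carry_out", "arguments": {
  "deltas": [
    [[0,0.002,0],[0,0,0],1],
    [[0,0.002,0],[0,0,0],1],
    [[0,0.002,0],[0,0,0],1],
    [[0,0.002,0],[0,0,0],1]
  ]
}}

```text
clock: 23.15
ee_pos: [0.6315, -0.181, 0.1398]
eef_rot: [-1.269, 1.111, -1.111]
force: [-0.7, 0.0, 4.1]
gripper_width: 0.0153
```

Request:
{"name": "carry_out", "arguments": {
  "deltas": [
    [[0,0.002,0],[0,0,0],1],
    [[0,0.004,0],[0,0,0],1],
    [[0,0.006,0],[0,0,0],1],
    [[0,0.006,0],[0,0,0],1],
    [[0,0.006,0],[0,0,0],1],
    [[0,0.006,0],[0,0,0],1],
    [[0,0.006,0],[0,0,0],1]
  ]
}}

```text
clock: 23.85
ee_pos: [0.6315, -0.181, 0.1369]
eef_rot: [-1.269, 1.111, -1.111]
force: [-0.5, -0.0, 6.0]
gripper_width: 0.0151
```

```bash
python3 - <<'E'
from h import *
F=[];Z=[]
for i in range(16):
    manip.capture("scene"); o=manip.get_obs(); F.append(o['force']);Z.append(o['ee_pos'])
print(np.mean(F,0),np.std(F,0),np.mean(Z,0),Z[0],Z[-1],o['gripper_width'],o['wrist_torque'])
E
```

```text
[-0.38533288 -0.05143088  4.98336369] [0.39496436 0.43458845 0.46686901] [ 0.63154497 -0.18097197  0.13682551] [ 0.63156021 -0.18099506  0.13687634] [ 0.63155352 -0.18093634  0.13681615] 0.015560756255980282 [ 0.01783666  0.1205768  -0.00650794]
```

```bash
python3 - <<'E'
from h import *
cv2.imwrite("pics/end.png",manip.capture("scene")[:,:,::-1])
cv2.imwrite("pics/endt.png",manip.capture("top")[:,:,::-1])
E
```

```text
(no output)
```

View pics/end.png

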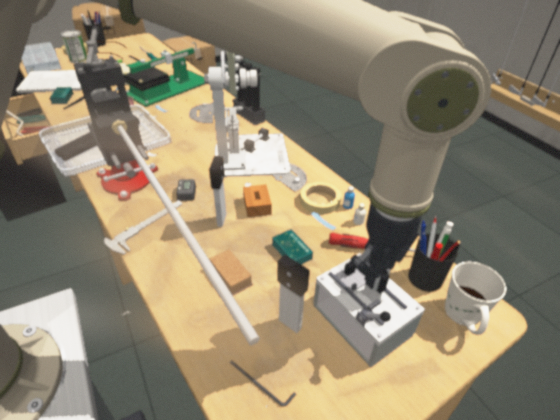

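View pics/endt.png

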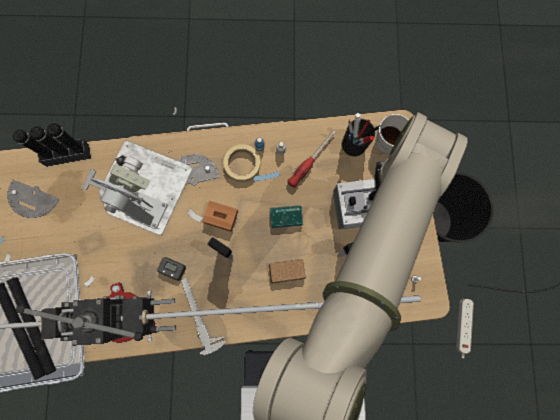

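All items are still in their places: tape roll (240,163), green box (287,216), cork block (287,270) and angle box (171,268) in the top view. The blade is held in the slot, so I'm handing the job in.

```bash
python3 -c "
from workcell import manip
print(manip.finish_job(), manip.get_obs()['clock'])"
```

```text
the job is handed in; nothing more can be done
the job is handed in; nothing more can be done
```

The job is handed in at about 25 s of the 64 s allowed. The lever was flipped to its stop and the shutter pushed to its stop. The small blade was taken from the stand and lowered through the slot, and the gripper is still holding it on the pad.

**Last checks**
- **Pad:** the spring reaction was about 6 N (mean wrist reading 5.0 N plus the blade's weight). The tool stood about 6 mm below first contact, so force and travel both put the pad about half-way down.
- **Grip and pose:** the readings were steady, with the jaws 15 mm apart on the handle and the blade upright.
- **Other objects:** the final pictures show the tape roll, green box, cork block and angle box where they started.

**What went wrong on the way**
- **First push on the lever:** the fingertip rode onto the ball, giving a momentary wrist reading of about 100 N, under the 120 N limit. The highest value between readings is not known.
- **Lever left short:** that push left the lever at about 1.3 rad. A second, gentler push took it to the stop, confirmed by contact force and picture.
- **Camera offset:** the scene camera and the arm's own readings differed by about 1 pixel (1–2 mm). The offset was much the same for blade and slot, and about 2 mm of sideways correction removed a side force of about 3 N in the slot.

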